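# Turn the patio fan's battery pack round

## Robot

A 7-joint arm with a two-finger parallel gripper is mounted at the origin on the work surface. World frame = base frame: x ahead of the robot, y to its left, z up, the work surface at z = 0. Lengths are in m, angles in degrees, forces in N, time in s.
With the tool pointing down it reaches from about 0.425 to 0.875 m from the base axis. Payload 4.7 kg.
Tool frame: the origin (TCP) lies on the front face of the gripper's body, between the roots of the fingers; the fingertips stand 70 mm ahead of it and the grasp point (between the pads) lies 51 mm ahead of it; z points along the fingers, y is the direction in which the jaws open and shut (so a half turn about z gives the same grasp; the last joint's range is limited). The gripper opens to 87 mm and grips with 3 to 60 N. Pads are 19 mm wide; open, the fingers measure 117 mm over their backs; the gripper's body (75 mm by 190 mm) begins 51 mm behind the grasp point.
Start: joints at [-75.51, 18.392, -4.016, 83.108, 1.295, 78.541, -3.26], TCP at [0.154, 0.632, 0.292] pointing down, gripper open.
Joint ranges: [-163.93, 163.93], [-17.29, 119.83], [-79.2, 71.16], [3.27, 140.29], [-89.18, 269.18], [5.43, 117.66], [-154.24, 154.24]. Speed limits (degrees/s): [147.25, 147.25, 180, 180, 180, 180, 180].

## Interface

Orientations are given as [roll, pitch, yaw] about the fixed x, y, z axes, in that order (R = Rz(yaw) Ry(pitch) Rx(roll)).
In Python, from cell import env gives the robot as it stands.
- The arm moves only by the tool drive_tool, never from a script. Its argument "commands" is a list of rows, each a list of 7 numbers: the shift along the tool's x, y, z in cm, then the turn, a rotation vector about the tool's x, y, z in degrees, then the opening, from 0 (shut) to 1 (fully open). In form: [[tx, ty, tz, rx, ry, rz, hand], ...]. A call has 1 to 20 rows; each row shifts and turns the commanded pose from where the row before left it, along the tool's axes as they then stand; what a row does not reach is not made up. A row lasts 1/12 s, in which the tool goes at most 41.7 mm and 7.16 degrees, less where a joint would pass 70% of its speed; a pose out of reach is approached as far as the arm can. A call is refused whole if a number of a shift passes 4.17 or a number of a turn 7.16, either way. A call with a gripper value outside its range is refused whole. The fingers move at their own pace and stop on an object; "force" is the grip in N (left out, the last holds). Time passes only in rows, so rows that do not move let the fingers close. It gives the time, the measured TCP pose, the force and the opening at its end, in the units of the state.
- env.get_obs(): the state, without advancing time (a new reading comes with each control period).
- env.read_camera(name): name is "side" or "top"; returns a dict with "img" (384x512x3 uint8, blue, green, red), "mtx" (3x3 intrinsics, pixels), "k1" (the pictures are not rectified: a ray, as slopes to the right and down, at radius r is drawn at 1 + k1 r^2 times it, then the intrinsics apply), "pose" (4x4, takes a point from camera to world coordinates). Camera axes: x right, y down, z forward; pixel columns grow to the right and rows downward; lengths in m; the calibration is good to about 2 mm. A picture is of the moment at which its call begins. There is no depth.
- env.sign_off(): hands the job in, once; it reports no verdict.
The state is a dict: "time_s": time; "qpos": joint angles; "joint_velocities": joint speeds; "effort": joint torques, N m; "tool_pos": TCP position; "tool_rot": TCP orientation; "force": force on the tool from outside, world axes, zero at the start; "wrist_torque": the same for the moment, N m; "grip_width": finger opening in m.
Only numpy, scipy, OpenCV 4.12 (cv2) and the standard library are available. Lean on these libraries where they do the work, as an engineer would, in place of code of your own. Each camera call takes 0.05 s, during which the arm holds its last target.

## Task

The fan's battery pack sits in its tilted bay the wrong way round. Switch the fan off (lever pulled over towards the robot), lift the pack right out, turn it half round and lower it gently fully home again with its blue end at the bay's blue mark, and only then switch the fan back on (lever pushed right over, away from the robot). Leave everything else on the table as it stands, and let go of everything at the end.

Things in the scene. Friction and masses are not known exactly. Their poses are not given: they have to be found in the camera images.
- fan: Desk fan, fixed. Aluminium base plate 30 mm thick, x -130..130, y -150..170 mm; origin at table level, z up, x from the robot's side to the back, y left. At x 105, y -40 stands a 22 mm column with a round wire-caged head (220 mm diameter, 55 mm deep) at x 60..135, its motor behind to x 195, centre 315 mm up, facing -x and 11 degrees down. Position and yaw vary.
- bay: Open-topped battery bay of the fan, tilted 30 degrees, mouth facing up and towards the fan's -x. Origin: centre of its inner floor, at (0, -50, 58) mm in the fan's frame. z: straight out of the mouth; x: uphill, short side; y: level, long side, towards the end whose rim is blue (the fan's y). Inside 68 (x) x 134 (y) mm, 40 mm deep, walls 8 mm.
- pack: Loose grey battery pack, 0.3 to 0.5 kg, 64 (x) x 130 (y) x 46 (z) mm, 2 mm clearance per side in the bay, 6 mm proud of the rim when home. Origin: centre of its underside; z: towards the grip on its top; y: towards its blue end. Starts home with y opposite to the bay's y; correct is y along the bay's y.
- pack_grip (a point): Point on the middle line of the black square grip that stands on the pack's top (pack frame 0, 0, 72 mm). The grip is 34 mm square (x and y) and rises from the pack's top, 46 mm above its underside, to 90 mm.
- pack_blue (a point): Middle of the upper edge of the pack's blue end (pack frame 0, 65, 46 mm).
- switch (a joint): Toggle lever of the fan, rad: 0 = off, leaning 0.5 rad towards the fan's -x (robot side); 1.0 = on, leaning 0.5 rad towards +x; hinge along the fan's y. It stays where it is left, has light friction (about 1 N at its tip) and stops at 0 and 1. Off counts below 0.2, on above 0.8. It starts on.
- switch_tip (a point): Centre of the orange ball, 26 mm diameter, at the end of the lever: a 10 mm rod, 60 mm from pivot to ball centre. Pivot at (-45, 115, 52) mm in the fan's frame, on a black block 70 x 50 mm whose top is 55 mm above the table. The ball's centre is 105 mm above the table at either stop, 112 mm midway.
- pot: White ceramic succulent pot, 94 mm diameter, 75 mm high (120 mm with plant), loose bystander; origin at its underside.
- tumbler: Stainless tumbler with black lid, 77 mm diameter, 172 mm high, loose bystander; origin at its underside.
- jar: Clear glass jar with metal lid, 80 mm diameter, 110 mm high, loose bystander; origin at its underside.
- trowel: Green plastic trowel lying flat, 230 mm long along its x (-100..130 mm), 55 mm wide, 24 mm high, loose bystander; origin at table level, handle to -x.
- sprayer: Amber spray bottle with white head, 72 mm diameter, 178 mm high, loose bystander; origin at its underside.
- lantern: Dark square lantern, 90 x 90 x 145 mm, loose bystander; origin at its underside.
Not all that is in view belongs to the job. What is shaped like the pack but purple is not meant.

How it is judged (in metres and radians):
On the way, in this order (a step that is already met when the one before it is completed fails the run):
1. the fan is switched off (value of joint switch below 0.2 rad), for 0.1 s.
2. the pack is lifted clear of the bay, the switch still off (z of pack in the frame of bay above 0.042 m and value of joint switch below 0.2 rad), for 0.1 s.
3. the pack is fully home the right way round, the switch still off (x of pack in the frame of bay between -0.005 and 0.005 m and y of pack in the frame of bay between -0.005 and 0.005 m and z of pack in the frame of bay below 0.004 m and angle between the z axis of pack and the z axis of bay, either way round below 0.05 rad and y of pack_blue in the frame of bay above 0.05 m and z of pack_blue in the frame of bay above 0.035 m and value of joint switch below 0.2 rad), for 0.2 s.
At the end, for the whole second after the job is handed in: The pack rests fully home in the bay (underside within 4 mm of the bay floor, within 5 mm of its centre both ways, within 0.05 rad of square to the floor), blue end at the blue mark, at rest, and the switch is on (joint above 0.8) (x of pack in the frame of bay between -0.005 and 0.005 m and y of pack in the frame of bay between -0.005 and 0.005 m and z of pack in the frame of bay below 0.004 m and angle between the z axis of pack and the z axis of bay, either way round below 0.05 rad and y of pack_blue in the frame of bay above 0.05 m and z of pack_blue in the frame of bay above 0.035 m and value of joint switch above 0.8 rad and linear speed of pack below 0.02 m/s and angular speed of pack below 0.1 rad/s); the robot touches nothing.
It fails at once if the pack is out of the bay (more than 20 mm up) while the switch is not off (joint above 0.5) (z of pack in the frame of bay above 0.02 m and value of joint switch above 0.5 rad).
It fails at once if the pack is dropped (moving faster than 0.5 m/s untouched by the fingers) (linear speed of pack above 0.5 m/s and contact force between the fingers and pack below 0.05 N).
It fails at once if a bystander (pot, tumbler, jar, trowel, sprayer, lantern) is moved more than 30 mm or tipped over (distance of any of pot, tumbler, jar, trowel, sprayer, lantern from where it was at the start of the episode above 0.03 m or angle between any of pot, tumbler, jar, trowel, sprayer, lantern's own z axis and vertical above 0.4 rad).
It also fails if it takes over 64 s, if anything falls off the work surface, if the arm or the gripper's body presses on something with over 40 N, if the wrist force passes 120 N, or if a joint passes its speed limit or range.

## Working session

There is one attempt and no reset: what is moved stays moved. The work goes in short steps, Python scripts to look and compute and a tool call to move; the robot and the scene stay as the last step left them, time stands still between calls to the robot, and variables do not carry over. Pictures are saved under pics/ and viewed, and the job is handed in when it is done.

Besides the shell and the picture viewer there is one more tool, called after "Call:" as a command line: name --pt "numbers of a row" for each row, then --argument value for the rest. drive_tool: Moves the arm, as the interface text tells. Its arguments: {"type":"object","properties":{"commands":{"type":"array"},"force":{"type":"number"}},"required":["commands"]}

```bash
ls; mkdir -p pics; python3 - <<'E'
from cell import env
import cv2
print(env.get_obs())
for n in ("side","top"):
    c=env.read_camera(n); cv2.imwrite(f"pics/{n}0.png",c["img"]); print(n,c["mtx"],c["k1"],c["pose"])
E
```

```text
pics
{'time_s': 0.0, 'qpos': array([-75.5119625 ,  18.43986316,  -4.01585149,  83.17685547,
         1.29281292,  78.54110728,  -3.25799008]), 'joint_velocities': array([-0.07842487,  0.02149928,  0.0539825 ,  0.00351297, -0.04283463,
        0.11082758, -0.10390418]), 'effort': array([ 2.31127542e-04, -4.91293716e+01, -4.03679274e-01, -3.12529492e+01,
       -6.37595449e-02,  4.39919543e-02,  1.93324217e-04]), 'tool_pos': array([0.15365206, 0.63112857, 0.2911352 ]), 'tool_rot': array([-1.79887301e+02,  3.62803794e-03,  1.66323636e+02]), 'force': array([-0.25517239, -0.7766858 , -0.25091231]), 'wrist_torque': array([ 0.02095145, -0.00431365, -0.0086012 ]), 'grip_width': 0.08707250033116061}
side [[431.66044784   0.         254.26701008]
 [  0.         431.66044784 199.526335  ]
 [  0.           0.           1.        ]] -0.1191769121761258 [[ 0.93957203 -0.24154632  0.24261035  0.22358766]
 [-0.34221099 -0.64235803  0.68576074 -0.76851291]
 [-0.00980028 -0.72734554 -0.68620144  0.85787191]
 [ 0.          0.          0.          1.        ]]
top [[496.09951096   0.         255.76690036]
 [  0.         496.09951096 187.6088081 ]
 [  0.           0.           1.        ]] -0.11553716488681982 [[ 0.02431338 -0.99381501  0.10835398  0.33260489]
 [-0.99969123 -0.02361378  0.00773527 -0.0277029 ]
 [-0.00512878 -0.1085086  -0.99408228  1.7378423 ]
 [ 0.          0.          0.          1.        ]]
```

View pics/side0.png

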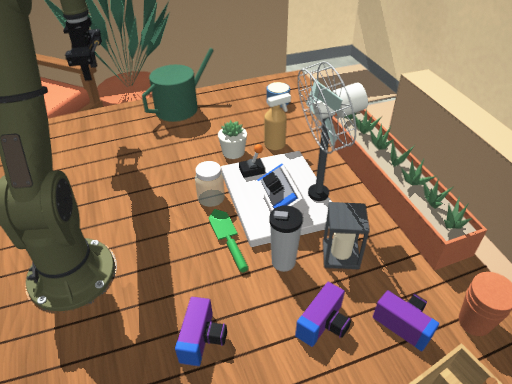

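View pics/top0.png

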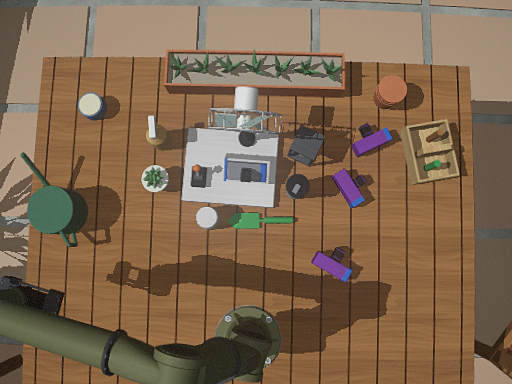

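```bash
python3 - <<'E'
import cv2
a=cv2.imread("pics/top0.png")[80:240,120:340]; cv2.imwrite("pics/topz.png",cv2.resize(a,None,fx=3.6,fy=3.6,interpolation=cv2.INTER_CUBIC))
a=cv2.imread("pics/side0.png")[60:280,190:390]; cv2.imwrite("pics/sidez.png",cv2.resize(a,None,fx=2.7,fy=2.7,interpolation=cv2.INTER_CUBIC))
E
```

```text
(no output)
```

View pics/topz.png

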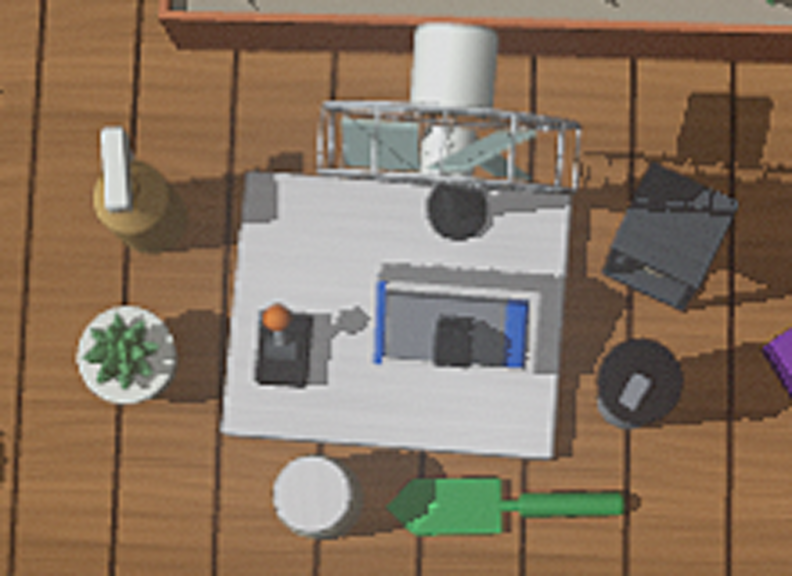

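View pics/sidez.png

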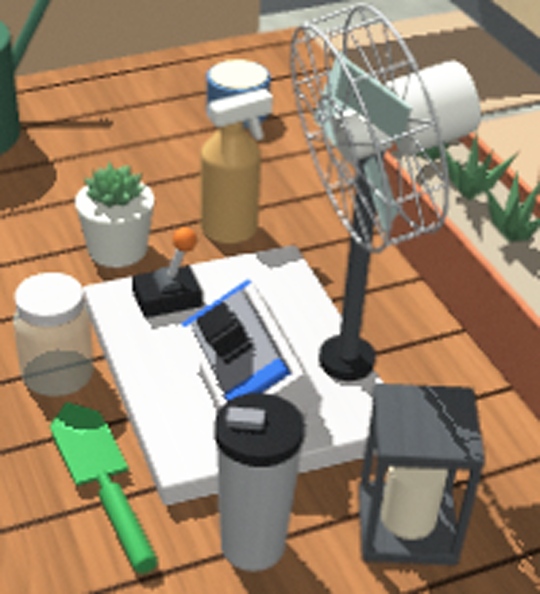

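```bash
cat > h.py <<'E'
import numpy as np, cv2
from scipy.spatial.transform import Rotation as R
K={'side':(431.66044784,254.26701008,199.526335,-0.1191769121761258,np.array([[ 0.93957203,-0.24154632,0.24261035,0.22358766],[-0.34221099,-0.64235803,0.68576074,-0.76851291],[-0.00980028,-0.72734554,-0.68620144,0.85787191],[0,0,0,1]])),
'top':(496.09951096,255.76690036,187.6088081,-0.11553716488681982,np.array([[0.02431338,-0.99381501,0.10835398,0.33260489],[-0.99969123,-0.02361378,0.00773527,-0.0277029],[-0.00512878,-0.1085086,-0.99408228,1.7378423],[0,0,0,1]]))}
def proj(n,P):
    f,cx,cy,k,T=K[n]; P=np.atleast_2d(P)
    M=np.array([[f,0,cx],[0,f,cy],[0,0,1.]])
    Ti=np.linalg.inv(T)
    return cv2.projectPoints(P.astype(float),cv2.Rodrigues(Ti[:3,:3])[0],Ti[:3,3],M,np.array([k,0,0,0.]))[0][:,0]
def ray(n,uv):
    f,cx,cy,k,T=K[n]; M=np.array([[f,0,cx],[0,f,cy],[0,0,1.]])
    p=cv2.undistortPoints(np.array([[uv]],float),M,np.array([k,0,0,0.]))[0,0]
    return T[:3,3],T[:3,:3]@np.array([p[0],p[1],1])
def onz(n,uv,z):
    o,d=ray(n,uv); return o+d*(z-o[2])/d[2]
def fanT(x,y,yaw):
    T=np.eye(4);T[:3,:3]=R.from_euler('z',yaw).as_matrix();T[:3,3]=[x,y,0];return T
def bayT():
    T=np.eye(4)
    T[:3,:3]=R.from_euler('y',-30,degrees=True).as_matrix(); T[:3,3]=[0,-.05,.058]; return T
ap=lambda T,p:(T[:3,:3]@np.atleast_2d(p).T).T+T[:3,3]
E
cat > fit.py <<'E'
from h import *
from scipy.optimize import least_squares
B=bayT(); bp=lambda *p: ap(B,np.array(p))[0]
print(B[:3,2],B[:3,0])
zt=lambda u,v:((u+.5)/3.6-.5+120,(v+.5)/3.6-.5+80)
zs=lambda u,v:((u+.5)/2.7-.5+190,(v+.5)/2.7-.5+60)
ball=np.array([-.045+.06*np.sin(.5),.115,.052+.06*np.cos(.5)])
O=[('top',[-.13,.17,.03],zt(222,432)),('top',[-.13,-.15,.03],zt(553,457)),('top',[.13,.17,.03],zt(247,172)),('top',ball,zt(275,317)),
('top',bp(.042,.071,.04),zt(382,283)),('top',bp(-.042,.071,.04),zt(377,362)),
('top',bp(.032,-.065,.046),zt(527,300)),('top',bp(-.032,-.065,.046),zt(524,368)),
('side',ball,zs(184,239)),('side',[-.13,.17,.03],zs(85,290)),('side',bp(.042,.071,.04),zs(250,284)),('side',bp(-.042,.071,.04),zs(185,325)),('side',[-.13,-.15,.03],zs(165,490))]
def f(p):
    T=fanT(*p[:3]); return np.concatenate([proj(n,ap(T,np.array(P)))[0]-uv for n,P,uv in O])
r=least_squares(f,[.7,0,0],loss='soft_l1'); print(r.x[:2],np.degrees(r.x[2])); print(f(r.x).reshape(-1,2).round(2))
for o,uv in (('pot',zt(125,360)),):pass
a=cv2.imread("pics/top0.png");b=cv2.imread("pics/side0.png")
E
python3 fit.py
python3 - <<'E'
E
```

```text
[-0.5       -0.         0.8660254] [0.8660254 0.        0.5      ]
[0.59103586 0.06627379] -2.26069267306799
[[ 0.34  0.83]
 [ 0.64 -0.23]
 [-0.62 -0.32]
 [ 1.26 -1.95]
 [ 0.12 -0.88]
 [ 0.79  0.43]
 [ 0.53  0.39]
 [ 0.2  -0.74]
 [ 2.08  0.31]
 [-2.15 -2.01]
 [-0.47 -1.88]
 [-1.36 -0.12]
 [-0.61 -1.19]]
```

```bash
cat > draw.py <<'E'
from h import *
def draw(img,n,fan,out,box,s,extra=[]):
    u0,v0,u1,v1=box
    im=cv2.resize(img[v0:v1,u0:u1],None,fx=s,fy=s,interpolation=cv2.INTER_CUBIC)
    T=fanT(*fan);TB=T@bayT()
    def pl(Tm,pts,c,closed=True):
        q=(proj(n,ap(Tm,np.array(pts)))-[u0,v0]+.5)*s-.5
        cv2.polylines(im,[np.round(q*8).astype(int)],closed,c,1,cv2.LINE_AA,3)
    pl(T,[[-.13,-.15,.03],[.13,-.15,.03],[.13,.17,.03],[-.13,.17,.03]],(0,0,255))
    pl(T,[[-.13,-.15,0],[-.13,.17,0]],(0,0,255),False)
    pl(T,[[x,y,.055] for x,y in ((-.08,.09),(-.01,.09),(-.01,.14),(-.08,.14))],(0,255,0))
    pl(TB,[[x,y,.04] for x,y in ((-.042,-.075),(.042,-.075),(.042,.075),(-.042,.075))],(0,255,255))
    pl(TB,[[x,y,.09] for x,y in ((-.017,-.017),(.017,-.017),(.017,.017),(-.017,.017))],(255,0,255))
    pl(TB,[[x,y,.046] for x,y in ((-.032,-.065),(.032,-.065),(.032,.065),(-.032,.065))],(0,165,255))
    for P,c in extra: pl(np.eye(4),P,c)
    cv2.imwrite(out,im)
E
cat > d1.py <<'E'
from draw import *
import sys
x,y,w=map(float,sys.argv[1:4]); fan=(x,y,np.radians(w))
draw(cv2.imread("pics/top0.png"),'top',fan,"pics/dt_%s.png"%sys.argv[4],(178,120,283,212),7)
draw(cv2.imread("pics/side0.png"),'side',fan,"pics/ds_%s.png"%sys.argv[4],(215,140,340,245),5)
E
python3 d1.py .5910 .0663 -2.26 a
```

```text
(no output)
```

View pics/dt_a.png

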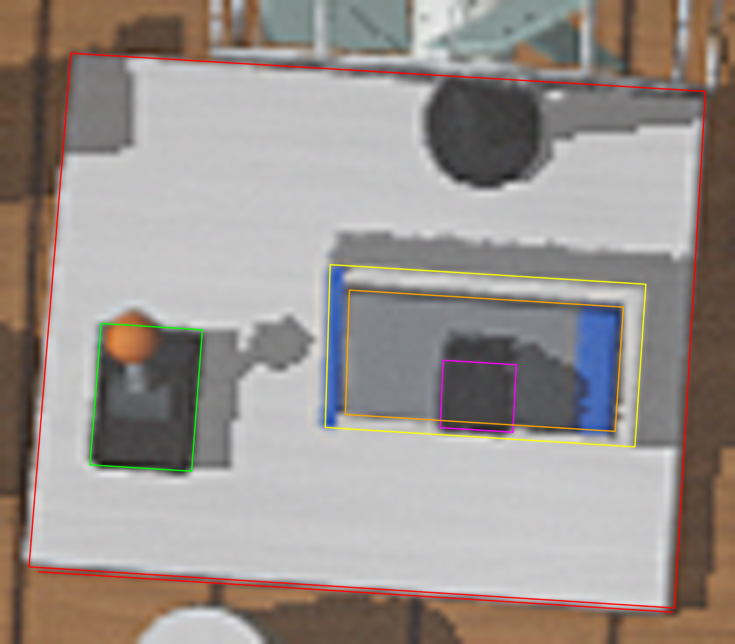

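View pics/ds_a.png

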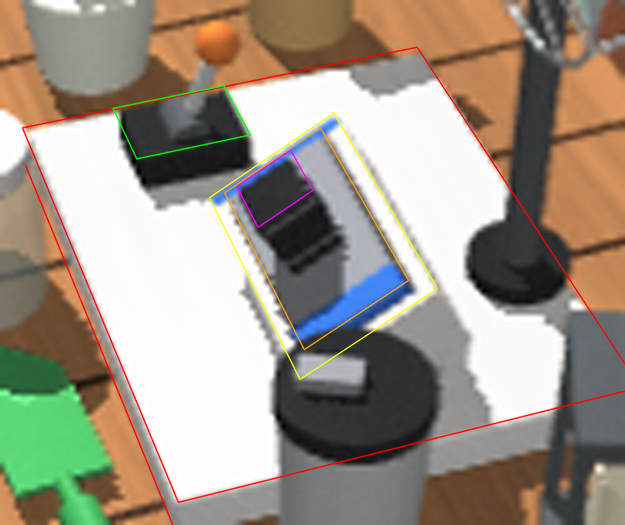

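```bash
cat > edge.py <<'E'
from h import *
from scipy.optimize import least_squares
from scipy.ndimage import map_coordinates
B=bayT()
b=lambda x,y,z: ap(B,np.array([x,y,z]))[0]
# (cam, P0,P1, sign of intensity inside->?) 
L=[('top',[-.13,.17,.03],[-.13,-.15,.03],'pf'),('top',[-.13,.17,.03],[.13,.17,.03],'pl'),('top',[-.13,-.15,.03],[.13,-.15,.03],'pr'),
('top',b(.042,.075,.04),b(-.042,.075,.04),'rim left'),('top',b(.042,-.065,.04),b(.042,.06,.04),'rim top'),('top',b(-.042,-.075,.04),b(-.042,.06,.04),'rim bot'),('top',b(.042,-.075,.04),b(-.042,-.075,.04),'rim right'),
('top',b(.032,-.05,.046),b(.032,.06,.046),'pack top'),
('side',[-.13,.165,.03],[-.13,-.14,.03],'pf'),('side',[.13,.17,.03],[-.13,.17,.03],'pl'),
('side',b(.042,.075,.04),b(-.03,.075,.04),'rim left'),('side',b(.042,.065,.04),b(.042,-.06,.04),'rim far'),('side',b(.032,.055,.046),b(.032,-.04,.046),'packfar')]
I={n:cv2.cvtColor(cv2.imread(f"pics/{n}0.png"),cv2.COLOR_BGR2LAB).astype(float) for n in('top','side')}
I={n:(cv2.imread(f"pics/{n}0.png").astype(float)) for n in('top','side')}
def meas(fan,W=2.5):
    T=fanT(*fan); out=[]
    for n,P0,P1,nm in L:
        t=np.linspace(.1,.9,25)[:,None]; P=np.array(P0)*(1-t)+np.array(P1)*t
        uv=proj(n,ap(T,P)); d=uv[-1]-uv[0]; d/=np.linalg.norm(d); nr=np.array([-d[1],d[0]])
        s=np.arange(-W,W+.01,.1)
        prof=0
        q=uv[:,None]+s[None,:,None]*nr
        g=0
        for c in range(3):
            v=map_coordinates(I[n][:,:,c],[q[...,1],q[...,0]],order=1); g=g+np.abs(np.gradient(cv2.GaussianBlur(v,(0,0),3),axis=1))
        k=g.argmax(1); st=g.max(1); m=(k>2)&(k<len(s)-3)
        out+= [(n,P[i],nr,uv[i]+nr*s[k[i]],nm,s[k[i]]) for i in range(len(P)) if m[i] and st[i]>np.median(st)*.5]
    return out
x=np.array([.591,.0663,np.radians(-2.6),0,0,0,0])
def run(x,W):
    ms=meas(x[:3],W)
    def f(p):
        T=fanT(*p[:3]);r=[]
        for n in('top','side'):
            S=[m for m in ms if m[0]==n]; uv=proj(n,ap(T,np.array([m[1] for m in S])))+(p[3:5] if n=='top' else p[5:7])
            r.append(np.einsum('ij,ij->i',uv-np.array([m[3] for m in S]),np.array([m[2] for m in S])))
        return np.concatenate(r+[p[3:7]*2])
    r=least_squares(f,x,loss='soft_l1',f_scale=.3,x_scale=[.01,.01,.01,1,1,1,1]);return r.x,ms,f(r.x)
for i in range(6): x,ms,res=run(x,4 if i<3 else 2)
print(x[:2],np.degrees(x[2]),x[3:])
for nm in dict.fromkeys((m[0],m[4]) for m in ms):
    k=[i for i,m in enumerate(ms) if (m[0],m[4])==nm]; print(nm,len(k),np.round([np.median(res[k]),np.std(res[k])],2))
E
python3 edge.py
```

```text
[0.59241792 0.0648044 ] -2.6908408326376363 [-0.9093166   0.01548924  0.01758026  0.38311432]
('top', 'pf') 25 [-0.4   0.13]
('top', 'pl') 25 [0.03 0.16]
('top', 'pr') 25 [0.23 0.09]
('top', 'rim left') 25 [-0.02  0.12]
('top', 'rim top') 25 [0.7  0.08]
('top', 'rim bot') 24 [-0.85  0.47]
('top', 'rim right') 25 [0.17 0.11]
('top', 'pack top') 25 [-0.5   0.11]
('side', 'pf') 25 [-0.15  0.17]
('side', 'pl') 17 [0.3 0.1]
('side', 'rim left') 25 [-0.25  0.7 ]
('side', 'rim far') 25 [-0.3  0.7]
('side', 'packfar') 25 [0.49 0.04]
```

```bash
cat >> h.py <<'E'
FAN=fanT(.592,.065,np.radians(-2.7)); BAY=FAN@bayT()
BALL=lambda q: ap(FAN,[[-.045+.06*np.sin(q-.5),.115,.052+.06*np.cos(q-.5)]])[0]
# tool rotations: z=-bay z; jaws y along +bay y ('A') or -bay y ('B')
_b=BAY[:3,:3]
RA=np.c_[np.cross(_b[:,1],-_b[:,2]),_b[:,1],-_b[:,2]]
RB=np.c_[-RA[:,0],-RA[:,1],RA[:,2]]
def obs():
    from cell import env
    o=env.get_obs(); return o['tool_pos'],R.from_euler('xyz',o['tool_rot'],degrees=True).as_matrix(),o
def delta(p,Rm,p2,R2):
    "shift in tool axes (cm) and rotvec in tool axes (deg) from p,Rm to p2,R2"
    return (Rm.T@(p2-p)*100).round(2), np.degrees(R.from_matrix(Rm.T@R2).as_rotvec()).round(2)
E
python3 - <<'E'
from h import *
zt=lambda u,v:((u+.5)/3.6-.5+120,(v+.5)/3.6-.5+80)
for nm,uv,z in (('pot rim',(126,355),.075),('jar lid',(312,496),.11),('tumbler',(640,382),.172),('lantern',(680,240),.145),('sprayer body',(132,195),.1),('sprayer head',(116,165),.17)):
    P=onz('top',zt(*uv),z); print(nm,P.round(3),'fan',(np.linalg.inv(FAN)@np.r_[P,1])[:3].round(3))
print('ball',BALL(1),BALL(0)); g=ap(BAY,[[0,0,.072]])[0]; print('grip',g)
print(RA,R.from_matrix(RA).as_euler('xyz',degrees=True),R.from_matrix(RB).as_euler('xyz',degrees=True))
p,Rm,o=obs(); print(delta(p,Rm,p,RA),delta(p,Rm,p,RB))
print(ap(BAY,[[0,0,.072+.051]]))
E
```

```text
pot rim [0.538 0.33  0.075] fan [-0.067  0.262  0.075]
jar lid [0.408 0.145 0.11 ] fan [-0.188  0.071  0.11 ]
tumbler [ 0.512 -0.148  0.172] fan [-0.07  -0.216  0.172]
lantern [ 0.646 -0.184  0.145] fan [ 0.066 -0.246  0.145]
sprayer body [0.686 0.326 0.1  ] fan [0.082 0.265 0.1  ]
sprayer head [0.699 0.327 0.17 ] fan [0.094 0.267 0.17 ]
ball [0.5812008  0.18063708 0.10465495] [0.5237336  0.18334717 0.10465495]
grip [0.55368464 0.01675134 0.12035383]
[[-0.86506401  0.04710645  0.49944494]
 [ 0.04079538  0.99888987 -0.02355323]
 [-0.5         0.         -0.8660254 ]] [180.   30.  177.3] [180.  -30.   -2.7]
(array([0., 0., 0.]), array([ -2.97, -29.91, -10.7 ])) (array([0., 0., 0.]), array([-43.84,   4.35, 163.59]))
[[0.52821295 0.01795255 0.16452112]]
```

```bash
cat > to.py <<'E'
from h import *
import sys
# usage: to.py x y z rotname   -> delta
def to(p2,R2):
    p,Rm,o=obs(); print('now',p.round(4),o['tool_rot'].round(2),'t',round(o['time_s'],2),'grip',round(o['grip_width'],4),'F',o['force'].round(1)); print('q',o['qpos'].round(1)); print('delta cm/deg',*delta(p,Rm,p2,R2),'target',np.round(p2,4))
E
python3 - <<'E'
from to import *
to(BALL(1)-.139*RA[:,2],RA)
E
```

```text
now [0.1537 0.6312 0.2913] [-1.7990e+02  1.0000e-02  1.6632e+02] t 0.1 grip 0.0872 F [ 0.5  0.3 -0.7]
q [-75.5  18.4  -4.   83.2   1.3  78.5  -3.3]
delta cm/deg [-45.37 -34.98   6.69] [ -2.97 -29.91 -10.7 ] target [0.5118 0.1839 0.225 ]
```

Call:
drive_tool --pt "-3 -2.3 0 0 0 0 1" --pt "-3 -2.3 0 0 0 0 1" --pt "-3 -2.3 0 0 0 0 1" --pt "-3 -2.3 0 0 0 0 1" --pt "-3 -2.3 0 0 0 0 1" --pt "-3 -2.3 0 0 0 0 1" --pt "-3 -2.3 0 0 0 0 1" --pt "-3 -2.3 0 0 0 0 1" --pt "-3 -2.3 0 0 0 0 1" --pt "-3 -2.3 0 0 0 0 0.65" --pt "-3 -2.3 0 0 0 0 0.65" --pt "-3 -2.3 0 0 0 0 0.65" --pt "-3 -2.3 0 0 0 0 0.65" --pt "0 0 0 0 0 -5.5 0.65" --pt "0 0 0 0 0 -5.2 0.65" --pt "0 0 0 0 0 0 0.65" --force 10

```text
time_s: 1.43
tool_pos: [0.4622, 0.2479, 0.2919]
tool_rot: [-180.0, -0.0, 177.0]
force: [0.3, 0.6, -0.3]
grip_width: 0.0577
```

```bash
python3 - <<'E'
from to import *
to(BALL(1)-.139*RA[:,2],RA)
E
```

```text
now [0.4622 0.2479 0.2919] [-1.7998e+02 -4.0000e-02  1.7704e+02] t 1.43 grip 0.0577 F [ 0.3  0.6 -0.3]
q [-46.4   2.9  15.9 101.4  -0.8  75.8  56.7]
delta cm/deg [-5.28 -6.13  6.68] [ -0.09 -30.04  -0.25] target [0.5118 0.1839 0.225 ]
```

Call:
drive_tool --pt "-2.6 -3 0 0 0 0 0.65" --pt "-2.6 -3 0 0 0 0 0.65" --pt "0 0 0 0 -6 0 0.65" --pt "0 0 0 0 -6 0 0.65" --pt "0 0 0 0 -6 0 0.65" --pt "0 0 0 0 -6 0 0.65" --pt "0 0 0 0 -6 0 0.65" --pt "0 0 0 0 0 0 0.65"

```text
time_s: 2.1
tool_pos: [0.5071, 0.187, 0.2896]
tool_rot: [-179.9, 29.9, 177.2]
force: [-0.9, -0.8, -0.9]
grip_width: 0.0567
```

```bash
python3 - <<'E'
from to import *
to(BALL(1)-.139*RA[:,2],RA)
E
```

```text
now [0.5071 0.187  0.2896] [-179.94   29.94  177.22] t 2.1 grip 0.0567 F [-0.9 -0.8 -0.9]
q [-45.3 -10.7  11.7 118.7  25.7  49.7  40.9]
delta cm/deg [ 2.8  -0.28  5.84] [-0.11 -0.06 -0.07] target [0.5118 0.1839 0.225 ]
```

Call:
drive_tool --pt "1.4 -0.15 2 0 0 0 0.65" --pt "1.4 -0.15 2 0 0 0 0.65" --pt "0 0 2 0 0 0 0.65" --pt "0 0 2 0 0 0 0.65" --pt "0 0 0 0 0 0 0.65"

```text
time_s: 2.52
tool_pos: [0.5262, 0.1809, 0.2055]
tool_rot: [-179.8, 29.6, 176.9]
force: [-0.6, -0.4, -0.1]
grip_width: 0.0566
```

```bash
cat > snap.py <<'E'
import sys,cv2
from cell import env
tag=sys.argv[1]; k=sys.argv[2:] 
for n,box,s in (('top',(178,110,288,215),5.6),('side',(215,110,345,250),4.2)):
    u0,v0,u1,v1=box
    im=env.read_camera(n)['img']; cv2.imwrite(f"pics/{n}_{tag}_raw.png",im)
    cv2.imwrite(f"pics/{n}_{tag}.png",cv2.resize(im[v0:v1,u0:u1],None,fx=s,fy=s,interpolation=cv2.INTER_CUBIC))
E
python3 - <<'E'
from to import *
to(BALL(1)-.059*RA[:,2],RA)
E
python3 snap.py s1; python3 - <<'E'
import cv2,numpy as np
a=cv2.imread('pics/top_s1.png');b=cv2.imread('pics/side_s1.png')
a=cv2.resize(a,(400,382));b=cv2.resize(b,(400,431));c=np.zeros((431,800,3),np.uint8);c[:382,:400]=a;c[:,400:]=b;cv2.imwrite('pics/c_s1.png',c)
E
```

```text
now [0.5262 0.1809 0.2055] [-179.77   29.63  176.93] t 2.52 grip 0.0566 F [-0.6 -0.4 -0.1]
q [-44.   -3.6  13.4 122.8  27.6  38.7  38.1]
delta cm/deg [0.25 0.27 5.58] [-0.41 -0.37 -0.32] target [0.5517 0.182  0.1558]
```

View pics/c_s1.png

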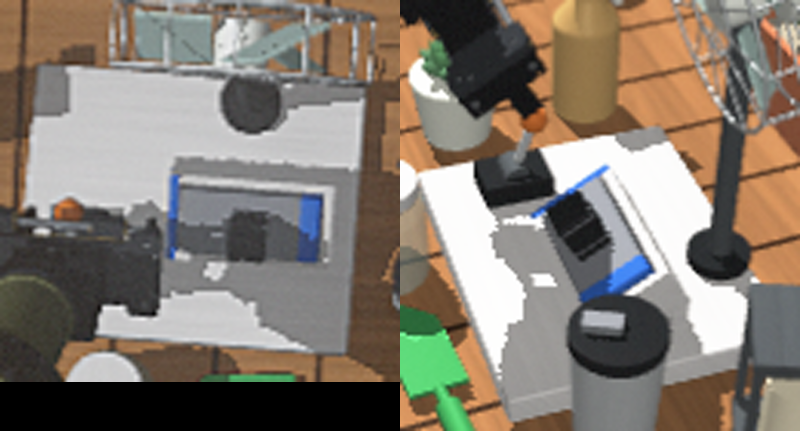

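Call:
drive_tool --pt "0.1 0.1 1.5 -0.4 -0.4 -0.3 0.65" --pt "0.1 0.1 1.5 0 0 0 0.65" --pt "0 0 1.3 0 0 0 0.65" --pt "0 0 1.3 0 0 0 0.65" --pt "0 0 0 0 0 0 0.2" --pt "0 0 0 0 0 0 0.2" --pt "0 0 0 0 0 0 0.2" --pt "0 0 0 0 0 0 0.2" --force 5

```text
time_s: 3.28
tool_pos: [0.5533, 0.1839, 0.1611]
tool_rot: [179.7, 30.5, 177.3]
force: [-0.6, 0.5, 0.6]
grip_width: 0.0375
```

```bash
python3 - <<'E'
from to import *
to(BALL(1)-.059*RA[:,2],RA)
to(BALL(.5)-.059*RA[:,2],RA)
to(BALL(0)-.059*RA[:,2],RA)
E
cat > comb.sh <<'E'
python3 snap.py $1; python3 - <<P
import cv2,numpy as np
a=cv2.imread('pics/top_$1.png');b=cv2.imread('pics/side_$1.png')
a=cv2.resize(a,(400,382));b=cv2.resize(b,(400,431));c=np.zeros((431,800,3),np.uint8);c[:382,:400]=a;c[:,400:]=b;cv2.imwrite('pics/c_$1.png',c)
P
E
bash comb.sh s2
```

```text
now [0.5533 0.1839 0.1611] [179.68  30.49 177.33] t 3.28 grip 0.0375 F [-0.6  0.5  0.6]
q [-42.9   2.8  14.6 122.9  28.7  30.8  37.2]
delta cm/deg [ 0.4  -0.19  0.39] [0.34 0.49 0.03] target [0.5517 0.182  0.1558]
now [0.5533 0.1839 0.1611] [179.68  30.49 177.33] t 3.28 grip 0.0375 F [-0.6  0.5  0.6]
q [-42.9   2.8  14.6 122.9  28.7  30.8  37.2]
delta cm/deg [ 2.51 -0.18 -1.7 ] [0.34 0.49 0.03] target [0.523  0.1834 0.1631]
now [0.5533 0.1839 0.1611] [179.68  30.49 177.33] t 3.28 grip 0.0375 F [-0.6  0.5  0.6]
q [-42.9   2.8  14.6 122.9  28.7  30.8  37.2]
delta cm/deg [ 5.36 -0.17 -2.53] [0.34 0.49 0.03] target [0.4943 0.1847 0.1558]
```

View pics/c_s2.png

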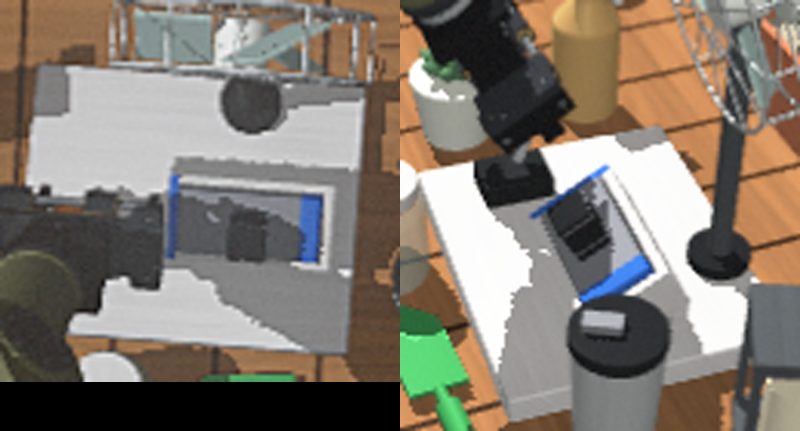

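Call:
drive_tool --pt "0.2 -0.1 0.2 0 0 0 0.1" --pt "0 0 0 0 0 0 0.1" --pt "0 0 0 0 0 0 0.1" --pt "0 0 0 0 0 0 0.1" --pt "0 0 0 0 0 0 0.1"

```text
time_s: 3.8
tool_pos: [0.5534, 0.1836, 0.1587]
tool_rot: [179.6, 30.6, 177.4]
force: [1.0, 1.9, 5.7]
grip_width: 0.025
```

```bash
python3 - <<'E'
from to import *
to(BALL(0)-.059*RA[:,2],RA)
E
```

```text
now [0.5534 0.1836 0.1587] [179.6   30.6  177.36] t 3.8 grip 0.025 F [1.  1.9 5.7]
q [-42.9   2.9  14.7 123.1  28.9  30.3  36.9]
delta cm/deg [ 5.24 -0.14 -2.76] [0.42 0.6  0.05] target [0.4943 0.1847 0.1558]
```

Call:
drive_tool --pt "0.8 0 -0.62 0 0 0 0.1" --pt "0.8 0 -0.62 0 0 0 0.1" --pt "0.8 0 -0.62 0 0 0 0.1" --pt "0.95 0 -0.28 0 0 0 0.1" --pt "0.95 0 -0.28 0 0 0 0.1" --pt "0.95 0 -0.28 0 0 0 0.1" --pt "0.2 0 -0.1 0 0 0 0.1" --pt "0 0 0 0 0 0 0.1"

```text
time_s: 4.47
tool_pos: [0.4897, 0.1865, 0.153]
tool_rot: [179.7, 30.4, 177.5]
force: [1.6, 5.2, -0.8]
grip_width: 0.0255
```

```bash
python3 - <<'E'
from to import *
to(BALL(0)-.059*RA[:,2],RA)
E
bash comb.sh s3
```

```text
now [0.4897 0.1865 0.153 ] [179.68  30.39 177.51] t 4.47 grip 0.0255 F [ 1.6  5.2 -0.8]
q [-45.4  -3.5  11.7 129.9  34.4  32.6  28.2]
delta cm/deg [-0.54 -0.16 -0.  ] [0.42 0.39 0.18] target [0.4943 0.1847 0.1558]
```

View pics/c_s3.png

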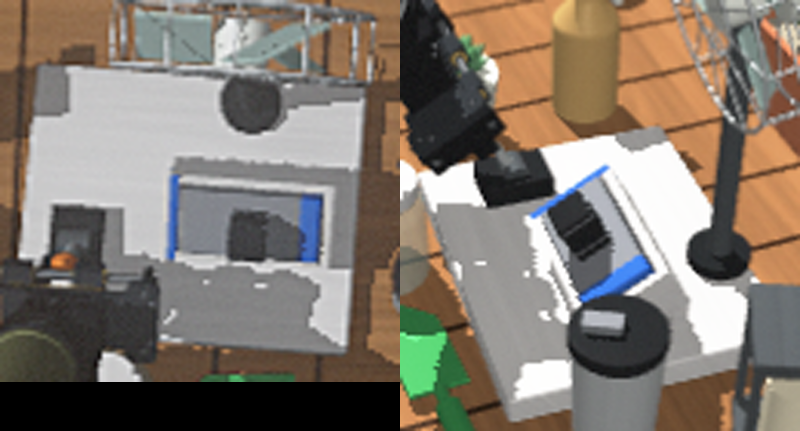

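Call:
drive_tool --pt "0 0 0 0 0 0 0.6" --pt "0 0 0 0 0 0 0.6" --pt "0 0 0 0 0 0 0.6" --pt "0 0 0 0 0 0 0.6" --pt "0 0 -2 0 0 0 0.7" --pt "0 0 -2.5 0 0 0 0.7" --pt "0 0 -3 0 0 0 0.7" --pt "0 0 0 0 0 0 0.7"

```text
time_s: 5.23
tool_pos: [0.4531, 0.1874, 0.2223]
tool_rot: [179.5, 30.6, 177.3]
force: [1.2, 0.7, 0.2]
grip_width: 0.0602
```

```bash
python3 - <<'E'
from to import *
to(ap(BAY,[[0,0,.193]])[0],RA)
E
bash comb.sh s4
```

```text
now [0.4531 0.1874 0.2223] [179.51  30.64 177.27] t 5.23 grip 0.0602 F [1.2 0.7 0.2]
q [-47.2 -13.6   9.3 129.4  31.3  43.8  30.6]
delta cm/deg [ -4.28 -16.58   2.06] [ 0.47  0.64 -0.03] target [0.4933 0.0196 0.2251]
```

View pics/c_s4.png

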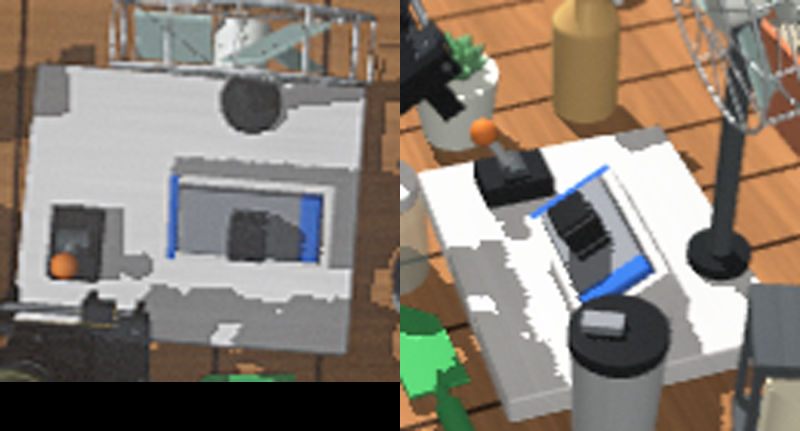

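Call:
drive_tool --pt "-2.1 0 0 0.4 0.6 0 0.7" --pt "-2.1 -1.2 0 0 0 0 0.7" --pt "0 -3 0 0 0 0 0.7" --pt "0 -3 0 0 0 0 0.7" --pt "0 -3 0 0 0 0 0.7" --pt "0 -3 0 0 0 0 0.7" --pt "0 -3 0 0 0 0 0.7" --pt "0 -0.4 1 0 0 0 0.7" --pt "0 0 0 0 0 0 0.7" --pt "0 0 0 0 0 0 0.7"

```text
time_s: 6.17
tool_pos: [0.4868, 0.0445, 0.2294]
tool_rot: [-179.8, 29.5, 177.2]
force: [-0.1, 0.1, -0.1]
grip_width: 0.0608
```

```bash
python3 - <<'E'
from to import *
to(ap(BAY,[[0,0,.193]])[0],RA)
E
bash comb.sh p1
```

```text
now [0.4868 0.0445 0.2294] [-179.83   29.47  177.24] t 6.17 grip 0.0608 F [-0.1  0.1 -0.1]
q [-21.7 -16.    7.3 130.   16.8  38.7  62.5]
delta cm/deg [-0.45 -2.46  0.75] [-0.21 -0.53 -0.06] target [0.4933 0.0196 0.2251]
```

View pics/c_p1.png

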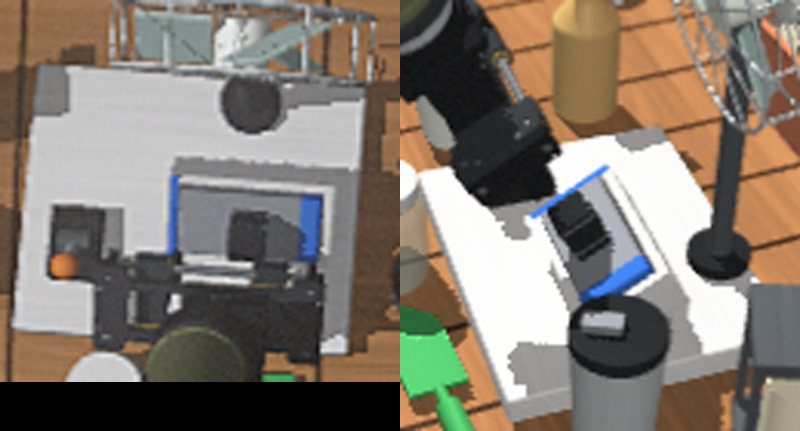

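Call:
drive_tool --pt "-0.4 -1.2 0.4 -0.2 -0.5 0 0.7" --pt "0 -1.2 0.4 0 0 0 0.7" --pt "0 0 0 0 0 0 0.7" --pt "0 0 0 0 0 0 0.7"

```text
time_s: 6.6
tool_pos: [0.4937, 0.0232, 0.2262]
tool_rot: [179.9, 30.1, 177.5]
force: [-0.6, -0.7, 0.3]
grip_width: 0.0607
```

```bash
python3 - <<'E'
from to import *
to(ap(BAY,[[0,0,.193]])[0],RA)
E
bash comb.sh p2
```

```text
now [0.4937 0.0232 0.2262] [179.87  30.15 177.48] t 6.6 grip 0.0607 F [-0.6 -0.7  0.3]
q [-21.5 -15.9  10.7 130.4  15.6  36.7  66.9]
delta cm/deg [ 0.08 -0.36  0.08] [0.22 0.15 0.15] target [0.4933 0.0196 0.2251]
```

View pics/c_p2.png

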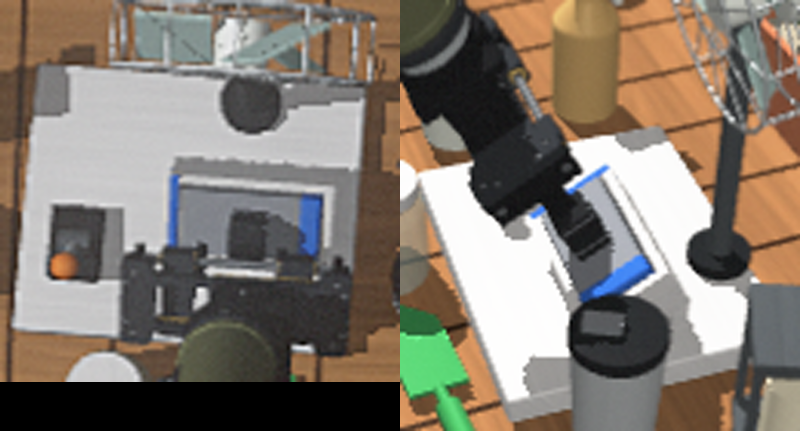

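Call:
drive_tool --pt "0.1 -0.3 1.5 0.2 0.1 0.1 0.7" --pt "0 0 1.5 0 0 0 0.7" --pt "0 0 1.5 0 0 0 0.7" --pt "0 0 1 0 0 0 0.7" --pt "0 0 0.8 0 0 0 0.7" --pt "0 0 0 0 0 0 0.7" --pt "0 0 0 0 0 0 0.7"

```text
time_s: 7.28
tool_pos: [0.5244, 0.0179, 0.1713]
tool_rot: [-179.9, 30.0, 177.3]
force: [0.1, 0.1, 0.3]
grip_width: 0.0609
```

```bash
python3 - <<'E'
from to import *
to(ap(BAY,[[0,0,.123]])[0],RA)
E
bash comb.sh p3
```

```text
now [0.5244 0.0179 0.1713] [-179.94   30.05  177.33] t 7.28 grip 0.0609 F [0.1 0.1 0.3]
q [-21.2  -7.1  12.7 130.5  15.3  27.7  67.4]
delta cm/deg [0.01 0.03 0.77] [-0.05  0.05  0.03] target [0.5282 0.018  0.1645]
```

View pics/c_p3.png

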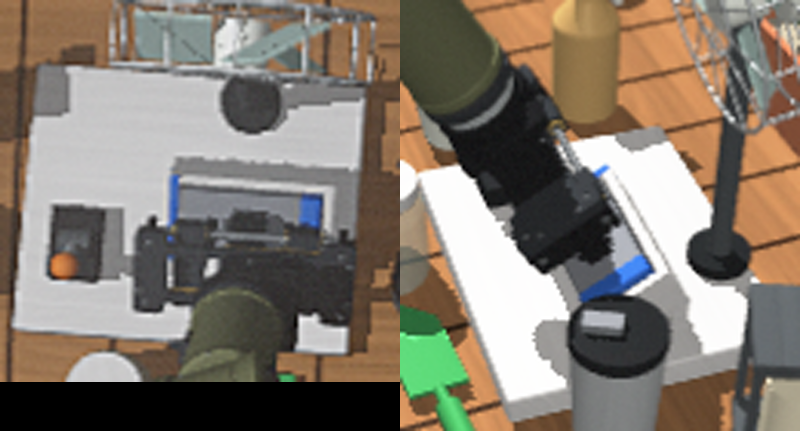

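Call:
drive_tool --pt "0 0 0 0 0 -7 0.7" --pt "0 0 0 0 0 -7 0.7" --pt "0 0 0 0 0 0 0.7"

```text
time_s: 7.63
tool_pos: [0.5247, 0.0174, 0.1724]
tool_rot: [-171.9, 29.2, -166.5]
force: [0.6, 0.3, 0.3]
grip_width: 0.0608
```

```bash
python3 - <<'E'
from to import *
to(ap(BAY,[[0,0,.123]])[0],RA)
E
```

```text
now [0.5247 0.0174 0.1724] [-171.9    29.17 -166.46] t 7.63 grip 0.0608 F [0.6 0.3 0.3]
q [-22.8  -7.4  14.3 130.5  15.8  27.7  81.2]
delta cm/deg [0.07 0.09 0.85] [-0.05  0.17 14.13] target [0.5282 0.018  0.1645]
```

Call:
drive_tool --pt "0 0 0 0 0 6.94 0.7" --pt "0 0 0 0 0 6.94 0.7" --pt "0 0 0 0 0 6.94 0.7" --pt "0 0 0 0 0 6.94 0.7" --pt "0 0 0 0 0 6.94 0.7" --pt "0 0 0 0 0 6.94 0.7" --pt "0 0 0 0 0 6.94 0.7" --pt "0 0 0 0 0 6.94 0.7" --pt "0 0 0 0 0 6.94 0.7" --pt "0 0 0 0 0 6.94 0.7" --pt "0 0 0 0 0 6.94 0.7" --pt "0 0 0 0 0 6.94 0.7" --pt "0 0 0 0 0 6.94 0.7" --pt "0 0 0 0 0 6.94 0.7" --pt "0 0 0 0 0 6.94 0.7" --pt "0 0 0 0 0 0 0.7" --pt "0 0 0 0 0 0 0.7"

```text
time_s: 9.05
tool_pos: [0.5246, 0.0172, 0.1719]
tool_rot: [149.9, 0.0, 87.2]
force: [0.0, 0.2, 0.3]
grip_width: 0.0608
```

```bash
cat >> to.py <<'E'
RC=RA@R.from_euler('z',90,degrees=True).as_matrix()
def inbay():
    p,Rm,o=obs(); q=(np.linalg.inv(BAY)@np.r_[p,1])[:3]*1000
    print('TCP in bay mm',q.round(2),'F in bay',(BAY[:3,:3].T@o['force']).round(2),'T',(BAY[:3,:3].T@o['wrist_torque']).round(2),'grip',round(o['grip_width']*1000,2),'t',round(o['time_s'],2))
E
python3 - <<'E'
from to import *
to(ap(BAY,[[0,0,.123]])[0],RC); inbay()
E
```

```text
now [0.5246 0.0172 0.1719] [1.4987e+02 1.0000e-02 8.7200e+01] t 9.05 grip 0.0608 F [0.  0.2 0.3]
q [-11.   -6.6   3.  130.2  12.5  27.3 -20.3]
delta cm/deg [ 0.09 -0.06  0.82] [ 0.13  0.06 -0.08] target [0.5282 0.018  0.1645]
TCP in bay mm [  0.59  -0.93 131.23] F in bay [0.16 0.2  0.21] T [-0.12  0.63  0.04] grip 60.79 t 9.05
```

Call:
drive_tool --pt "0.1 0 0.4 0 0 0 0.7" --pt "0 0 0.35 0 0 0 0.7" --pt "0 0 0 0 0 0 0.3" --pt "0 0 0 0 0 0 0.3" --pt "0 0 0 0 0 0 0.3" --pt "0 0 0 0 0 0 0.3" --pt "0 0 0 0 0 0 0.3" --pt "0 0 0 0 0 0 0.3" --pt "0 0 0 0 0 0 0.3" --force 8

```text
time_s: 9.8
tool_pos: [0.5266, 0.018, 0.1636]
tool_rot: [150.1, 0.0, 87.1]
force: [-4.6, 1.1, 0.5]
grip_width: 0.0336
```

```bash
python3 - <<'E'
from to import *
to(ap(BAY,[[0,0,.123]])[0],RC); inbay()
E
```

```text
now [0.5266 0.018  0.1636] [1.5015e+02 2.0000e-02 8.7140e+01] t 9.8 grip 0.0336 F [-4.6  1.1  0.5]
q [-11.   -5.5   3.  130.2  12.8  26.4 -20.8]
delta cm/deg [ 0.    0.18 -0.  ] [-0.15  0.1  -0.12] target [0.5282 0.018  0.1645]
TCP in bay mm [-1.8400e+00 -4.0000e-02  1.2297e+02] F in bay [-3.76  0.87  2.76] T [-0.02  1.55  0.04] grip 33.63 t 9.8
```

Call:
drive_tool --pt "0 0.1 0 0 0 0 0.3" --pt "0 0.1 0 0 0 0 0.3" --pt "0 0 0 0 0 0 0.3" --pt "0 0 0 0 0 0 0.3" --force 20

```text
time_s: 10.13
tool_pos: [0.527, 0.018, 0.1638]
tool_rot: [150.3, 0.1, 87.1]
force: [-13.0, -0.1, 5.4]
grip_width: 0.0342
```

```bash
python3 - <<'E'
from to import *
inbay()
E
```

```text
TCP in bay mm [-1.4200e+00 -3.0000e-02  1.2303e+02] F in bay [-8.52 -0.69 11.12] T [0.07 2.44 0.04] grip 34.17 t 10.13
```

Call:
drive_tool --pt "0 0.1 0 0 0 0 0.3" --pt "0 0 0 0 0 0 0.3" --pt "0 0 0 0 0 0 0.3"

```text
time_s: 10.38
tool_pos: [0.5272, 0.018, 0.164]
tool_rot: [150.4, 0.1, 87.1]
force: [-16.6, 1.8, 8.0]
grip_width: 0.0339
```

```bash
python3 - <<'E'
from to import *
inbay()
E
```

```text
TCP in bay mm [-1.1900e+00 -2.0000e-02  1.2307e+02] F in bay [-10.38   1.04  15.26] T [0.1  2.91 0.05] grip 33.92 t 10.38
```

Call:
drive_tool --pt "0 0.1 0 0 0 0 0.3" --pt "0 0 0 0 0 0 0.3" --pt "0 0 0 0 0 0 0.3"

```text
time_s: 10.63
tool_pos: [0.5273, 0.018, 0.1641]
tool_rot: [150.5, 0.1, 87.1]
force: [-20.7, 1.8, 11.0]
grip_width: 0.034
```

```bash
python3 - <<'E'
from to import *
inbay()
E
```

```text
TCP in bay mm [-1.0100e+00 -1.0000e-02  1.2306e+02] F in bay [-12.51   0.85  19.95] T [0.08 3.38 0.01] grip 33.99 t 10.63
```

Call:
drive_tool --pt "0 -0.2 0 0 0 0 0.3" --pt "0 -0.2 0 0 0 0 0.3" --pt "0 -0.1 0 0 0 0 0.3" --pt "0 0 0 0 0 0 0.3" --pt "0 0 0 0 0 0 0.3"

```text
time_s: 11.05
tool_pos: [0.5268, 0.0179, 0.1637]
tool_rot: [150.0, 0.0, 87.1]
force: [-0.2, 0.6, -4.2]
grip_width: 0.0338
```

```bash
python3 - <<'E'
from to import *
inbay()
E
```

```text
TCP in bay mm [-1.6200e+00 -1.0000e-01  1.2294e+02] F in bay [-2.3   0.56 -3.53] T [-0.07  1.17  0.05] grip 33.77 t 11.05
```

Call:
drive_tool --pt "0 -0.15 0 0 0 0 0.3" --pt "0 0 0 0 0 0 0.3" --pt "0 0 0 0 0 0 0.3"

```text
time_s: 11.3
tool_pos: [0.526, 0.0181, 0.1635]
tool_rot: [149.9, -0.0, 87.2]
force: [0.5, 0.0, -6.1]
grip_width: 0.0342
```

```bash
python3 - <<'E'
from to import *
inbay()
E
```

```text
TCP in bay mm [-2.420e+00  2.000e-02  1.232e+02] F in bay [-2.63  0.05 -5.55] T [-0.08  1.22  0.03] grip 34.18 t 11.3
```

Call:
drive_tool --pt "0 -0.15 0 0 0 0 0.3" --pt "0 0 0 0 0 0 0.3" --pt "0 0 0 0 0 0 0.3"

```text
time_s: 11.55
tool_pos: [0.5256, 0.0182, 0.1637]
tool_rot: [149.8, -0.0, 87.1]
force: [2.7, -0.0, -4.4]
grip_width: 0.0341
```

```bash
python3 - <<'E'
from to import *
inbay()
E
```

```text
TCP in bay mm [-2.7300e+00  1.0000e-01  1.2357e+02] F in bay [ 0.17  0.09 -5.21] T [-0.21  0.46 -0.07] grip 34.08 t 11.55
```

Call:
drive_tool --pt "0 -0.15 0 0 0 0 0.3" --pt "0 0 0 0 0 0 0.3" --pt "0 0 0 0 0 0 0.3"

```text
time_s: 11.8
tool_pos: [0.5252, 0.0182, 0.1638]
tool_rot: [149.6, -0.1, 87.2]
force: [5.7, -1.3, -3.9]
grip_width: 0.0337
```

```bash
python3 - <<'E'
from to import *
inbay()
E
```

```text
TCP in bay mm [-2.9600e+00  1.2000e-01  1.2386e+02] F in bay [ 3.   -1.06 -6.27] T [-0.35 -0.23 -0.04] grip 33.75 t 11.8
```

Call:
drive_tool --pt "0 -0.15 0 0 0 0 0.3" --pt "0 -0.15 0 0 0 0 0.3" --pt "0 0 0 0 0 0 0.3" --pt "0 0 0 0 0 0 0.3"

```text
time_s: 12.13
tool_pos: [0.5245, 0.0184, 0.1641]
tool_rot: [149.4, -0.1, 87.2]
force: [9.9, -1.7, -2.4]
grip_width: 0.034
```

```bash
python3 - <<'E'
from to import *
inbay()
E
```

```text
TCP in bay mm [ -3.46   0.23 124.47] F in bay [ 7.46 -1.18 -7.11] T [-0.55 -1.11 -0.05] grip 34.01 t 12.13
```

Call:
drive_tool --pt "0 -0.15 0 0 0 0 0.3" --pt "0 -0.15 0 0 0 0 0.3" --pt "0 0 0 0 0 0 0.3" --pt "0 0 0 0 0 0 0.3"

```text
time_s: 12.47
tool_pos: [0.5237, 0.0185, 0.1643]
tool_rot: [149.1, -0.2, 87.2]
force: [13.3, -3.6, -3.0]
grip_width: 0.0337
```

```bash
python3 - <<'E'
from to import *
inbay()
E
```

```text
TCP in bay mm [ -4.09   0.29 125.05] F in bay [10.13 -3.01 -9.33] T [-0.63 -1.96 -0.05] grip 33.66 t 12.47
```

Call:
drive_tool --pt "0 0.2 0 0.5 0 0 0.3" --pt "0 0 0 0.4 0 0 0.3" --pt "0 0 -0.4 0 0 0 0.3" --pt "0 0 -0.6 0 0 0 0.3" --pt "0 0 0 0 0 0 0.3" --pt "0 0 0 0 0 0 0.3" --pt "0 0 0 0 0 0 0.3" --force 50

```text
time_s: 13.05
tool_pos: [0.5198, 0.0192, 0.1741]
tool_rot: [150.1, -0.2, 87.2]
force: [5.6, -1.0, 4.5]
grip_width: 0.0338
```

```bash
python3 - <<'E'
from to import *
inbay();to(ap(BAY,[[0,0,.133]])[0],RC)
E
bash comb.sh q1
```

```text
TCP in bay mm [ -2.56   0.83 135.53] F in bay [ 7.11 -0.7   1.07] T [-0.32 -1.   -0.05] grip 33.77 t 13.05
now [0.5198 0.0192 0.1741] [ 1.5008e+02 -1.5000e-01  8.7200e+01] t 13.05 grip 0.0338 F [ 5.6 -1.   4.5]
q [-11.1  -7.4   2.9 130.5  12.2  27.9 -20.3]
delta cm/deg [-0.08  0.26  0.25] [-0.08 -0.08 -0.17] target [0.5232 0.0182 0.1732]
```

View pics/c_q1.png

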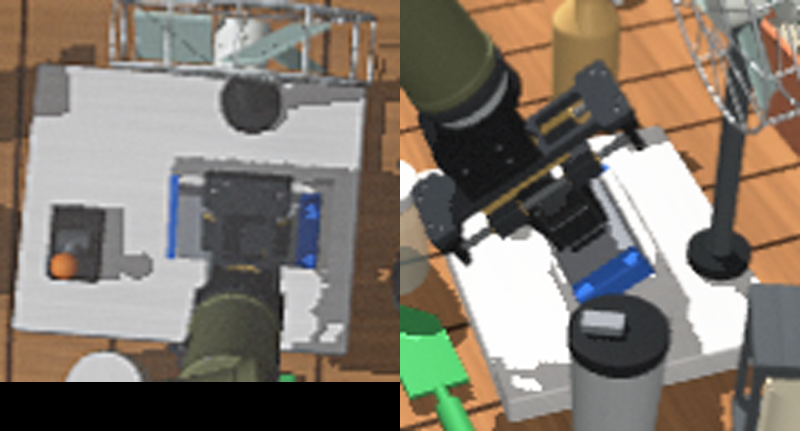

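Call:
drive_tool --pt "0 0.15 0 0 0 0 0.3" --pt "0 0 0 0 0 0 0.3" --pt "0 0 0 0 0 0 0.3"

```text
time_s: 13.4
tool_pos: [0.5202, 0.0191, 0.1738]
tool_rot: [150.2, -0.1, 87.2]
force: [5.4, -1.0, 5.5]
grip_width: 0.0335
```

```bash
python3 - <<'E'
from to import *
inbay()
E
```

```text
TCP in bay mm [ -2.32   0.81 135.01] F in bay [ 7.47 -0.7   1.99] T [-0.2  -1.16 -0.07] grip 33.52 t 13.4
```

Call:
drive_tool --pt "0 0.15 0 0 0 0 0.3" --pt "0 0 0 0 0 0 0.3" --pt "0 0 0 0 0 0 0.3"

```text
time_s: 13.65
tool_pos: [0.5207, 0.0192, 0.1735]
tool_rot: [150.4, -0.1, 87.2]
force: [6.3, -0.4, 5.2]
grip_width: 0.0334
```

```bash
python3 - <<'E'
from to import *
inbay()
E
```

```text
TCP in bay mm [ -2.07   0.84 134.54] F in bay [ 8.04 -0.12  1.36] T [-0.07 -1.19 -0.13] grip 33.43 t 13.65
```

Call:
drive_tool --pt "0 0.15 0 0 0 0 0.3" --pt "0 0 0 0 0 0 0.3" --pt "0 0 0 0 0 0 0.3"

```text
time_s: 13.9
tool_pos: [0.5211, 0.0191, 0.1732]
tool_rot: [150.5, -0.1, 87.2]
force: [5.8, 0.7, 5.3]
grip_width: 0.0337
```

```bash
python3 - <<'E'
from to import *
inbay()
E
```

```text
TCP in bay mm [ -1.83   0.77 134.07] F in bay [7.61 0.98 1.71] T [ 0.05 -1.26 -0.08] grip 33.69 t 13.9
```

Call:
drive_tool --pt "0 0.15 0 0 0 0 0.3" --pt "0 0 0 0 0 0 0.3" --pt "0 0 0 0 0 0 0.3"

```text
time_s: 14.15
tool_pos: [0.5216, 0.0189, 0.173]
tool_rot: [150.6, -0.1, 87.2]
force: [6.3, 1.2, 4.1]
grip_width: 0.0338
```

```bash
python3 - <<'E'
from to import *
inbay();to(ap(BAY,[[0,0,.133]])[0],RC)
E
```

```text
TCP in bay mm [ -1.55   0.67 133.64] F in bay [7.4  1.45 0.43] T [ 0.24 -1.16 -0.1 ] grip 33.75 t 14.15
now [0.5216 0.0189 0.173 ] [ 1.5064e+02 -7.0000e-02  8.7190e+01] t 14.15 grip 0.0338 F [6.3 1.2 4.1]
q [-11.2  -6.8   3.1 129.9  11.9  28.4 -19.9]
delta cm/deg [-0.07  0.16  0.06] [-0.64 -0.   -0.13] target [0.5232 0.0182 0.1732]
```

Call:
drive_tool --pt "0 0.1 -0.5 -0.3 0 0 0.3" --pt "0 0.1 -0.5 -0.3 0 0 0.3" --pt "0 0 -0.5 0 0 0 0.3" --pt "0 0 0 0 0 0 0.3" --pt "0 0 0 0 0 0 0.3"

```text
time_s: 14.57
tool_pos: [0.514, 0.0184, 0.185]
tool_rot: [150.3, 0.0, 87.1]
force: [3.1, 0.1, 1.0]
grip_width: 0.0336
```

```bash
python3 - <<'E'
from to import *
inbay();to(ap(BAY,[[0,0,.133]])[0],RC)
E
```

```text
TCP in bay mm [ -2.09  -0.24 147.83] F in bay [ 3.19  0.29 -0.71] T [-0.1  -0.22 -0.08] grip 33.58 t 14.57
now [0.514  0.0184 0.185 ] [1.5034e+02 1.0000e-02 8.7130e+01] t 14.57 grip 0.0336 F [3.1 0.1 1. ]
q [-11.2  -9.    2.8 130.3  12.   30.  -20. ]
delta cm/deg [0.03 0.22 1.48] [-0.34  0.1  -0.15] target [0.5232 0.0182 0.1732]
```

Call:
drive_tool --pt "0 0.2 0 -0.3 0 0 0.3" --pt "0 0 0 0 0 0 0.3" --pt "0 0 0 0 0 0 0.3"

```text
time_s: 14.82
tool_pos: [0.5145, 0.0182, 0.1843]
tool_rot: [150.3, 0.1, 87.1]
force: [1.2, -1.2, -3.6]
grip_width: 0.0332
```

```bash
python3 - <<'E'
from to import *
inbay();to(ap(BAY,[[0,0,.133]])[0],RC)
E
```

```text
TCP in bay mm [ -2.02  -0.36 147.02] F in bay [-0.74 -1.14 -3.77] T [-0.13  1.1   0.05] grip 33.17 t 14.82
now [0.5145 0.0182 0.1843] [1.5026e+02 6.0000e-02 8.7130e+01] t 14.82 grip 0.0332 F [ 1.2 -1.2 -3.6]
q [-11.2  -8.9   2.8 130.3  12.1  29.8 -20.2]
delta cm/deg [0.04 0.21 1.4 ] [-0.26  0.14 -0.11] target [0.5232 0.0182 0.1732]
```

Call:
drive_tool --pt "0 0.2 0 0 0 0 0.3" --pt "0 0 0 0 0 0 0.3" --pt "0 0 0 0 0 0 0.3"

```text
time_s: 15.07
tool_pos: [0.5172, 0.0184, 0.1865]
tool_rot: [150.1, 0.0, 87.1]
force: [-0.5, -0.7, -4.1]
grip_width: 0.0334
```

```bash
python3 - <<'E'
from to import *
inbay();to(ap(BAY,[[0,0,.133]])[0],RC)
E
```

```text
TCP in bay mm [ 1.4900e+00 -8.0000e-02  1.4757e+02] F in bay [-2.48 -0.73 -3.27] T [-0.06  1.49  0.  ] grip 33.41 t 15.07
now [0.5172 0.0184 0.1865] [1.501e+02 2.000e-02 8.714e+01] t 15.07 grip 0.0334 F [-0.5 -0.7 -4.1]
q [-11.2  -8.8   2.8 130.   12.1  29.9 -20. ]
delta cm/deg [ 0.01 -0.15  1.46] [-0.1   0.1  -0.13] target [0.5232 0.0182 0.1732]
```

Call:
drive_tool --pt "0 -0.2 0.5 0 0 0 0.3" --pt "0 -0.1 0.5 0 0 0 0.3" --pt "0 0 0.5 0 0 0 0.3" --pt "0 0 0.4 0 0 0 0.3" --pt "0 0 0 0 0 0 0.3"

```text
time_s: 15.48
tool_pos: [0.5251, 0.0181, 0.1688]
tool_rot: [150.0, 0.0, 87.2]
force: [0.2, 0.5, -4.6]
grip_width: 0.0339
```

```bash
python3 - <<'E'
from to import *
inbay();to(ap(BAY,[[-.0024,0,.123]])[0],RC)
E
```

```text
TCP in bay mm [-5.9000e-01 -1.0000e-02  1.2823e+02] F in bay [-2.14  0.46 -4.04] T [-0.15  1.17  0.04] grip 33.87 t 15.48
now [0.5251 0.0181 0.1688] [1.500e+02 1.000e-02 8.715e+01] t 15.48 grip 0.0339 F [ 0.2  0.5 -4.6]
q [-11.   -6.2   2.9 130.2  12.7  27.  -20.7]
delta cm/deg [ 0.   -0.18  0.52] [-0.    0.08 -0.12] target [0.5261 0.0181 0.1633]
```

Call:
drive_tool --pt "0 -0.1 0.2 0 0 0 0.3" --pt "0 -0.1 0.2 0 0 0 0.3" --pt "0 0 0.1 0 0 0 0.3" --pt "0 0 0 0 0 0 0.3"

```text
time_s: 15.82
tool_pos: [0.5259, 0.0181, 0.1643]
tool_rot: [149.9, -0.0, 87.2]
force: [-0.5, -0.1, -3.5]
grip_width: 0.0338
```

```bash
python3 - <<'E'
from to import *
inbay()
E
```

```text
TCP in bay mm [-2.1200e+00  7.0000e-02  1.2402e+02] F in bay [-2.22 -0.14 -2.78] T [-0.13  1.13  0.09] grip 33.76 t 15.82
```

Call:
drive_tool --pt "0 -0.1 0.15 0 0 0 0.3" --pt "0 -0.1 0.15 0 0 0 0.3" --pt "0 0 0 0 0 0 0.3" --pt "0 0 0 0 0 0 0.3"

```text
time_s: 16.15
tool_pos: [0.5267, 0.0181, 0.1635]
tool_rot: [149.7, -0.0, 87.1]
force: [-10.4, -0.4, 12.1]
grip_width: 0.0338
```

```bash
python3 - <<'E'
from to import *
inbay()
E
```

```text
TCP in bay mm [-1.8800e+00  1.1000e-01  1.2287e+02] F in bay [-2.89 -0.9  15.65] T [-0.38  2.01  0.12] grip 33.82 t 16.15
```

Call:
drive_tool --pt "0 0 -0.1 0 0 0 0.7" --pt "0 0 0 0 0 0 0.7" --pt "0 0 0 0 0 0 0.7" --pt "0 0 0 0 0 0 0.7" --pt "0 0 0 0 0 0 0.7" --pt "0 0 0 0 0 0 0.7" --pt "0 0 0 0 0 0 0.7"

```text
time_s: 16.73
tool_pos: [0.5253, 0.0182, 0.1618]
tool_rot: [149.9, -0.0, 87.2]
force: [0.2, 0.3, -0.3]
grip_width: 0.06
```

```bash
python3 - <<'E'
from to import *
inbay()
to(ap(BAY,[[-.0024,0,.123]])[0],RA)
E
bash comb.sh q2
```

```text
TCP in bay mm [-3.9000e+00  1.2000e-01  1.2211e+02] F in bay [-0.01  0.27 -0.34] T [-0.14  0.63  0.07] grip 59.99 t 16.73
now [0.5253 0.0182 0.1618] [ 1.4991e+02 -2.0000e-02  8.7160e+01] t 16.73 grip 0.06 F [ 0.2  0.3 -0.3]
q [-10.9  -5.6   2.9 130.6  13.1  25.9 -21.1]
delta cm/deg [-0.01  0.15 -0.09] [ 3.000e-02  1.200e-01 -9.013e+01] target [0.5261 0.0181 0.1633]
```

View pics/c_q2.png

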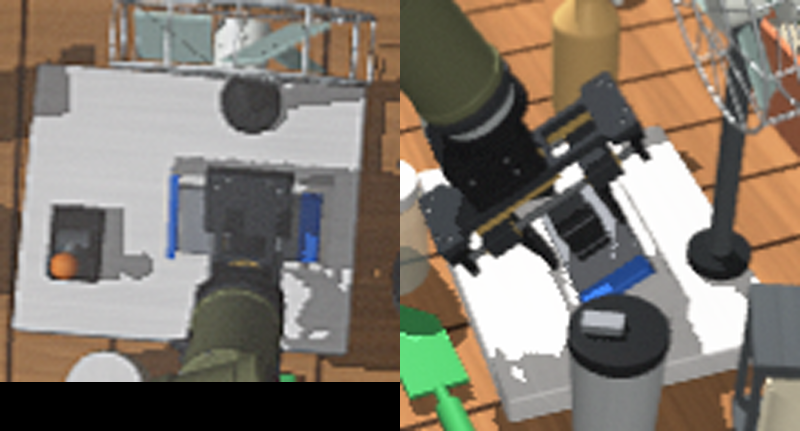

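Call:
drive_tool --pt "0 0.15 -0.15 0 0 -6.93 0.7" --pt "0 0 0 0 0 -6.93 0.7" --pt "0 0 0 0 0 -6.93 0.7" --pt "0 0 0 0 0 -6.93 0.7" --pt "0 0 0 0 0 -6.93 0.7" --pt "0 0 0 0 0 -6.93 0.7" --pt "0 0 0 0 0 -6.93 0.7" --pt "0 0 0 0 0 -6.93 0.7" --pt "0 0 0 0 0 -6.93 0.7" --pt "0 0 0 0 0 -6.93 0.7" --pt "0 0 0 0 0 -6.93 0.7" --pt "0 0 0 0 0 -6.93 0.7" --pt "0 0 0 0 0 -6.93 0.7" --pt "0 0 0 0 0 0 0.7" --pt "0 0 0 0 0 0 0.7"

```text
time_s: 18.08
tool_pos: [0.5258, 0.0183, 0.1638]
tool_rot: [179.9, 30.1, 177.0]
force: [0.1, 0.3, -1.1]
grip_width: 0.0604
```

```bash
python3 - <<'E'
from to import *
inbay()
to(ap(BAY,[[-.0022,0,.123]])[0],RA)
E
```

```text
TCP in bay mm [ -2.48   0.21 123.65] F in bay [-0.5   0.34 -1.02] T [0.04 0.61 0.02] grip 60.42 t 18.08
now [0.5258 0.0183 0.1638] [179.92  30.09 177.03] t 18.08 grip 0.0604 F [ 0.1  0.3 -1.1]
q [-20.   -6.2  11.6 130.7  15.2  26.5  67.1]
delta cm/deg [-0.03 -0.02  0.06] [-0.05  0.09 -0.23] target [0.5263 0.018  0.1634]
```

Well placed. Squeeze across y.

Call:
drive_tool --pt "0 0 0 0 0 -0.2 0.3" --pt "0 0 0 0 0 0 0.3" --pt "0 0 0 0 0 0 0.3" --pt "0 0 0 0 0 0 0.3" --pt "0 0 0 0 0 0 0.3" --pt "0 0 0 0 0 0 0.3" --pt "0 0 0 0 0 0 0.3" --pt "0 0 0 0 0 0 0.3" --force 55

```text
time_s: 18.75
tool_pos: [0.5258, 0.0186, 0.1639]
tool_rot: [-179.9, 30.1, 177.5]
force: [-0.5, 1.8, -1.1]
grip_width: 0.0331
```

```bash
python3 - <<'E'
from to import *
inbay()
E
```

```text
TCP in bay mm [ -2.43   0.49 123.69] F in bay [-1.03  1.77 -0.68] T [ 0.45  0.64 -0.17] grip 33.14 t 18.75
```

Call:
drive_tool --pt "0 0 -0.5 0 0 0 0.3" --pt "-0.1 0 -0.5 0 0 0 0.3" --pt "-0.1 0 -0.5 0 0 0 0.3" --pt "0 0 -0.5 0 0 0 0.3" --pt "0 0 0 0 0 0 0.3" --pt "0 0 0 0 0 0 0.3"

```text
time_s: 19.25
tool_pos: [0.5169, 0.0187, 0.1822]
tool_rot: [-179.9, 30.0, 177.5]
force: [-1.2, 2.5, -2.7]
grip_width: 0.0335
```

```bash
python3 - <<'E'
from to import *
inbay()
to(ap(BAY,[[-.0004,0,.143]])[0],RA)
E
```

```text
TCP in bay mm [ -1.04   0.2  143.96] F in bay [-2.54  2.4  -1.69] T [ 0.72  1.26 -0.11] grip 33.45 t 19.25
now [0.5169 0.0187 0.1822] [-179.86   30.04  177.48] t 19.25 grip 0.0335 F [-1.2  2.5 -2.7]
q [-20.1  -9.1  11.2 130.7  15.2  29.5  67.5]
delta cm/deg [-0.06 -0.02  0.1 ] [-0.05  0.04  0.16] target [0.5179 0.0184 0.1816]
```

Call:
drive_tool --pt "0 0.2 0 0 0 0 0.3" --pt "0 0 0 0 0 0 0.3" --pt "0 0 0 0 0 0 0.3"

```text
time_s: 19.5
tool_pos: [0.5174, 0.0201, 0.1818]
tool_rot: [-179.8, 30.0, 177.5]
force: [-0.2, 0.0, -5.0]
grip_width: 0.0336
```

```bash
python3 - <<'E'
from to import *
inbay()
E
```

```text
TCP in bay mm [ -0.8    1.59 143.44] F in bay [-2.64  0.   -4.19] T [ 0.05  1.2  -0.04] grip 33.6 t 19.5
```

Call:
drive_tool --pt "0 0.2 0 0 0 0 0.3" --pt "0 0 0 0 0 0 0.3" --pt "0 0 0 0 0 0 0.3"

```text
time_s: 19.75
tool_pos: [0.5176, 0.0225, 0.1821]
tool_rot: [-179.8, 30.1, 177.5]
force: [1.1, 0.3, -3.7]
grip_width: 0.0338
```

```bash
python3 - <<'E'
from to import *
inbay()
E
```

```text
TCP in bay mm [ -0.56   4.08 143.57] F in bay [-0.87  0.38 -3.75] T [0.06 1.16 0.  ] grip 33.8 t 19.75
```

Call:
drive_tool --pt "0 0.2 0 0 0 0 0.3" --pt "0 0 0 0 0 0 0.3" --pt "0 0 0 0 0 0 0.3"

```text
time_s: 20.0
tool_pos: [0.5176, 0.023, 0.1821]
tool_rot: [-179.8, 30.0, 177.4]
force: [-1.8, -5.6, -2.8]
grip_width: 0.0337
```

```bash
python3 - <<'E'
from to import *
inbay()
E
```

```text
TCP in bay mm [ -0.61   4.57 143.63] F in bay [-2.71 -5.7  -1.61] T [-1.32  1.1  -0.07] grip 33.7 t 20.0
```

Call:
drive_tool --pt "0.15 -0.22 0 0 0 0 0.3" --pt "0 0 0 0 0 0 0.3" --pt "0 0 0 0 0 0 0.3"

```text
time_s: 20.25
tool_pos: [0.5162, 0.0227, 0.1813]
tool_rot: [-179.9, 30.1, 177.5]
force: [-0.6, -0.8, -3.6]
grip_width: 0.0337
```

```bash
python3 - <<'E'
from to import *
inbay()
E
```

```text
TCP in bay mm [ -2.15   4.17 143.66] F in bay [-2.31 -0.79 -2.86] T [-0.23  1.13 -0.04] grip 33.75 t 20.25
```

Call:
drive_tool --pt "0.15 0 0 0 0 0 0.3" --pt "0 0 0 0 0 0 0.3" --pt "0 0 0 0 0 0 0.3"

```text
time_s: 20.5
tool_pos: [0.5157, 0.0228, 0.1813]
tool_rot: [-179.9, 30.2, 177.5]
force: [3.2, -0.4, -4.3]
grip_width: 0.0334
```

```bash
python3 - <<'E'
from to import *
inbay()
E
```

```text
TCP in bay mm [ -2.65   4.21 143.91] F in bay [ 0.62 -0.25 -5.33] T [-0.23  0.55 -0.11] grip 33.44 t 20.5
```

Call:
drive_tool --pt "0.15 0 0 0 0 0 0.3" --pt "0 0 0 0 0 0 0.3" --pt "0 0 0 0 0 0 0.3"

```text
time_s: 20.75
tool_pos: [0.5152, 0.0227, 0.1813]
tool_rot: [-179.9, 30.3, 177.5]
force: [5.0, -1.4, -3.3]
grip_width: 0.0335
```

```bash
python3 - <<'E'
from to import *
inbay()
to(ap(BAY,[[-.0004,0.0023,.143]])[0],RA)
E
```

```text
TCP in bay mm [ -3.07   4.15 144.17] F in bay [ 2.79 -1.15 -5.39] T [-0.36 -0.16 -0.2 ] grip 33.46 t 20.75
now [0.5152 0.0227 0.1813] [-179.91   30.32  177.47] t 20.75 grip 0.0335 F [ 5.  -1.4 -3.3]
q [-20.1  -9.2  10.6 131.1  15.9  29.1  66.2]
delta cm/deg [-0.27 -0.19  0.12] [-0.01  0.32  0.15] target [0.518  0.0207 0.1816]
```

Call:
drive_tool --pt "-0.2 -0.2 0 0 0.3 0 0.3" --pt "-0.2 0 0 0 0 0 0.3" --pt "0 0 0 0 0 0 0.3" --pt "0 0 0 0 0 0 0.3"

```text
time_s: 21.08
tool_pos: [0.5168, 0.0204, 0.1815]
tool_rot: [-179.8, 29.7, 177.5]
force: [0.5, -0.3, -3.6]
grip_width: 0.0336
```

```bash
python3 - <<'E'
from to import *
inbay()
E
```

```text
TCP in bay mm [ -1.52   1.93 143.48] F in bay [-1.37 -0.29 -3.38] T [-0.01  0.86  0.  ] grip 33.61 t 21.08
```

Call:
drive_tool --pt "-0.15 0 0 0 0 0 0.3" --pt "0 0 0 0 0 0 0.3" --pt "0 0 0 0 0 0 0.3"

```text
time_s: 21.33
tool_pos: [0.5181, 0.0204, 0.1822]
tool_rot: [-179.8, 29.7, 177.5]
force: [-0.8, 0.3, -4.1]
grip_width: 0.0338
```

```bash
python3 - <<'E'
from to import *
inbay()
E
```

```text
TCP in bay mm [-2.0000e-02  1.9300e+00  1.4347e+02] F in bay [-2.73  0.25 -3.19] T [ 0.01  1.1  -0.03] grip 33.82 t 21.33
```

Call:
drive_tool --pt "-0.15 0 0 0 0 0 0.3" --pt "0 0 0 0 0 0 0.3" --pt "0 0 0 0 0 0 0.3"

```text
time_s: 21.58
tool_pos: [0.5197, 0.0203, 0.1834]
tool_rot: [-179.8, 29.8, 177.5]
force: [-0.1, -0.1, -5.3]
grip_width: 0.0337
```

```bash
python3 - <<'E'
from to import *
inbay()
to(ap(BAY,[[-.0004,0.0023,.143]])[0],RA)
E
```

```text
TCP in bay mm [  2.02   1.94 143.65] F in bay [-2.8  -0.13 -4.56] T [-0.03  1.1   0.  ] grip 33.66 t 21.58
now [0.5197 0.0203 0.1834] [-179.85   29.78  177.48] t 21.58 grip 0.0337 F [-0.1 -0.1 -5.3]
q [-20.3  -8.6  11.2 130.1  15.   29.9  67.6]
delta cm/deg [0.24 0.04 0.07] [-0.06 -0.22  0.16] target [0.518  0.0207 0.1816]
```

Call:
drive_tool --pt "-0.1 0 0 0 0 0 0.3" --pt "0 0 0 0 0 0 0.3" --pt "0 0 0 0 0 0 0.3"

```text
time_s: 21.83
tool_pos: [0.5201, 0.0202, 0.1835]
tool_rot: [-179.8, 29.7, 177.5]
force: [-2.5, 0.2, -4.0]
grip_width: 0.0341
```

```bash
python3 - <<'E'
from to import *
inbay()
E
```

```text
TCP in bay mm [  2.37   1.9  143.49] F in bay [-4.11  0.12 -2.19] T [ 0.05  1.53 -0.05] grip 34.07 t 21.83
```

Call:
drive_tool --pt "-0.1 0 0 0 0 0 0.3" --pt "0 0 0 0 0 0 0.3" --pt "0 0 0 0 0 0 0.3"

```text
time_s: 22.08
tool_pos: [0.5205, 0.0202, 0.1834]
tool_rot: [-179.8, 29.6, 177.5]
force: [-5.0, 1.6, -5.1]
grip_width: 0.0337
```

```bash
python3 - <<'E'
from to import *
inbay()
E
```

```text
TCP in bay mm [  2.67   1.86 143.31] F in bay [-6.93  1.4  -1.83] T [ 0.18  2.28 -0.13] grip 33.71 t 22.08
```

Call:
drive_tool --pt "0.15 0.04 0 0 -0.3 0 0.3" --pt "0.15 0 -0.5 0 0 0 0.3" --pt "0 0 -1 0 0 0 0.3" --pt "0 0 -1 0 0 0 0.3" --pt "0 0 -1 0 0 0 0.3" --pt "0 0 -0.7 0 0 0 0.3" --pt "0 0 -0.4 0 0 0 0.3" --pt "0 0 0 0 0 0 0.3" --pt "0 0 0 0 0 0 0.3" --force 60

```text
time_s: 22.83
tool_pos: [0.4962, 0.0219, 0.2232]
tool_rot: [-179.9, 30.2, 177.5]
force: [-0.7, -0.5, -3.5]
grip_width: 0.0335
```

```bash
python3 - <<'E'
from to import *
inbay()
to(ap(BAY,[[-.0009,0.0023,.188]])[0],RB)
E
bash comb.sh q3
```

```text
TCP in bay mm [  1.47   2.4  189.93] F in bay [-2.31 -0.49 -2.73] T [-0.01  1.16  0.05] grip 33.5 t 22.83
now [0.4962 0.0219 0.2232] [-179.87   30.17  177.48] t 22.83 grip 0.0335 F [-0.7 -0.5 -3.5]
q [-19.8 -15.2   9.3 130.3  15.2  36.1  67.2]
delta cm/deg [ 0.24 -0.01  0.19] [-2.6000e-01 -7.0000e-02 -1.7985e+02] target [0.4951 0.0218 0.2204]
```

View pics/c_q3.png

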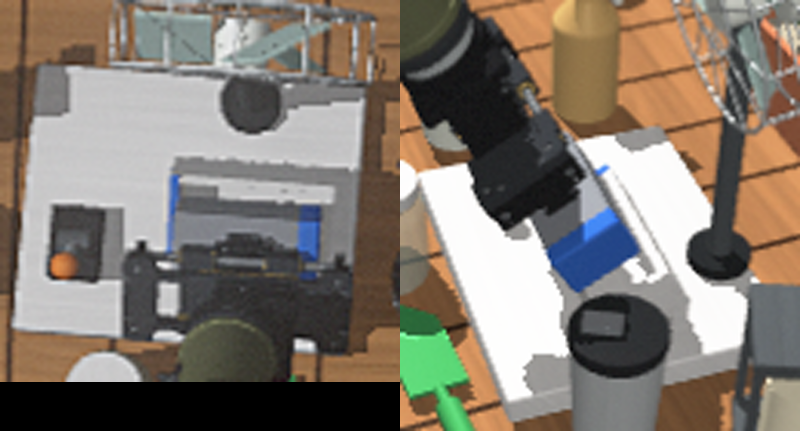

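Call:
drive_tool --pt "0 0 0 0 0 4 0.3" --pt "0 0 0 0 0 7 0.3" --pt "0 0 0 0 0 7 0.3" --pt "0 0 0 0 0 7 0.3" --pt "0 0 0 0 0 7 0.3" --pt "0 0 0 0 0 7 0.3" --pt "0 0 0 0 0 7 0.3" --pt "0 0 0 0 0 7 0.3" --pt "0 0 0 0 0 7 0.3" --pt "0 0 0 0 0 7 0.3" --pt "0 0 0 0 0 7 0.3" --pt "0 0 0 0 0 7 0.3" --pt "0 0 0 0 0 5 0.3" --pt "0 0 0 0 0 0 0.3"

```text
time_s: 24.1
tool_pos: [0.4958, 0.0217, 0.222]
tool_rot: [150.0, 2.1, 90.8]
force: [0.3, -0.2, -5.0]
grip_width: 0.0332
```

```bash
python3 - <<'E'
from to import *
inbay()
to(ap(BAY,[[-.0009,0.0023,.188]])[0],RB)
E
bash comb.sh q4
```

```text
TCP in bay mm [  0.54   2.26 189.07] F in bay [-2.21 -0.15 -4.52] T [-0.06  1.12  0.01] grip 33.2 t 24.1
now [0.4958 0.0217 0.222 ] [150.04   2.09  90.76] t 24.1 grip 0.0332 F [ 0.3 -0.2 -5. ]
q [ -4.2 -14.2  -4.4 129.8   8.2  35.1 -12.9]
delta cm/deg [ 0.01 -0.14  0.11] [8.000e-02 5.000e-02 9.404e+01] target [0.4951 0.0218 0.2204]
```

View pics/c_q4.png

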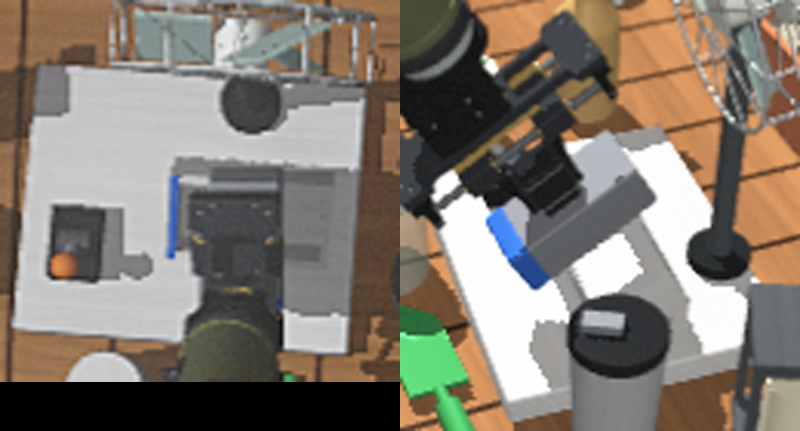

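Call:
drive_tool --pt "0 0 0 0 0 4 0.3" --pt "0 0 0 0 0 7 0.3" --pt "0 0 0 0 0 7 0.3" --pt "0 0 0 0 0 7 0.3" --pt "0 0 0 0 0 7 0.3" --pt "0 0 0 0 0 7 0.3" --pt "0 0 0 0 0 7 0.3" --pt "0 0 0 0 0 7 0.3" --pt "0 0 0 0 0 7 0.3" --pt "0 0 0 0 0 7 0.3" --pt "0 0 0 0 0 7 0.3" --pt "0 0 0 0 0 7 0.3" --pt "0 0 0 0 0 7 0.3" --pt "0 0 0 0 0 5.9 0.3" --pt "0 0 0 0 0 0 0.3" --pt "0 0 0 0 0 0 0.3"

```text
time_s: 25.53
tool_pos: [0.4958, 0.0218, 0.2226]
tool_rot: [179.6, -30.1, -2.1]
force: [-0.6, 0.7, -3.4]
grip_width: 0.0336
```

```bash
python3 - <<'E'
from to import *
inbay()
to(ap(BAY,[[-.0009,0.0023,.188]])[0],RB)
E
bash comb.sh q5
```

```text
TCP in bay mm [  0.83   2.29 189.53] F in bay [-2.27  0.69 -2.57] T [-0.07  1.27  0.01] grip 33.64 t 25.53
now [0.4958 0.0218 0.2226] [179.63 -30.07  -2.11] t 25.53 grip 0.0336 F [-0.6  0.7 -3.4]
q [ 13.  -14.3 -19.5 129.3   0.5  34.5 -99.7]
delta cm/deg [-0.17 -0.    0.15] [ 0.07 -0.07  0.51] target [0.4951 0.0218 0.2204]
```

View pics/c_q5.png

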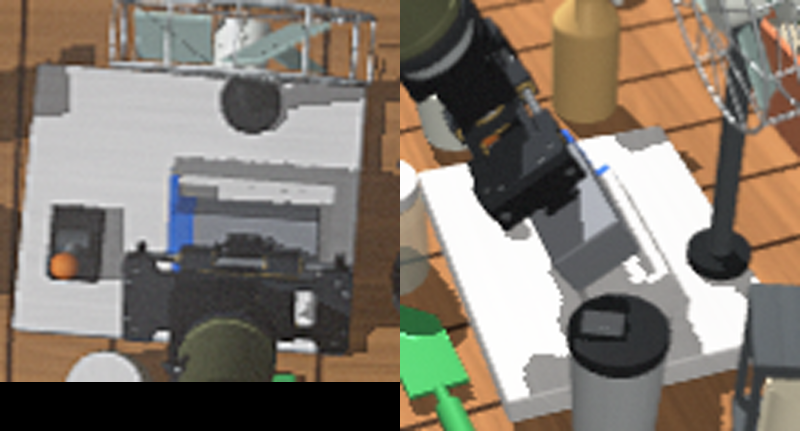

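Call:
drive_tool --pt "-0.1 0 0.5 0 0 0.4 0.3" --pt "-0.1 0 0.7 0 0 0 0.3" --pt "0 0 0.6 0 0 0 0.3" --pt "0 0 0 0 0 0 0.3" --pt "0 0 0 0 0 0 0.3"

```text
time_s: 26.05
tool_pos: [0.5029, 0.0215, 0.2051]
tool_rot: [-180.0, -30.0, -2.8]
force: [-0.0, -0.1, -3.5]
grip_width: 0.0336
```

```bash
python3 - <<'E'
from to import *
inbay()
to(ap(BAY,[[-.0009,0.0023,.168]])[0],RB)
E
```

```text
TCP in bay mm [ -1.78   2.35 170.9 ] F in bay [-1.76 -0.1  -3.01] T [-0.02  1.24  0.06] grip 33.61 t 26.05
now [0.5029 0.0215 0.2051] [-179.98  -29.98   -2.84] t 26.05 grip 0.0336 F [-0.  -0.1 -3.5]
q [  13.6  -12.   -20.3  129.7    1.8   32.  -101.5]
delta cm/deg [0.09 0.   0.29] [ 0.05  0.02 -0.12] target [0.5051 0.0213 0.203 ]
```

Call:
drive_tool --pt "0.1 0 0.2 0 0 -0.2 0.3" --pt "0 0 0.3 0 0 0 0.3" --pt "0 0 0.2 0 0 0 0.3" --pt "0 0 0.2 0 0 0 0.3" --pt "0 0 0 0 0 0 0.3"

```text
time_s: 26.47
tool_pos: [0.5085, 0.0212, 0.1984]
tool_rot: [179.9, -30.1, -2.6]
force: [-1.3, -0.2, -4.6]
grip_width: 0.0337
```

```bash
python3 - <<'E'
from to import *
inbay()
to(ap(BAY,[[-.0009,0.0023,.153]])[0],RB)
E
```

```text
TCP in bay mm [ -0.26   2.29 162.31] F in bay [-3.44 -0.24 -3.38] T [-0.07  1.24  0.  ] grip 33.71 t 26.47
now [0.5085 0.0212 0.1984] [179.91 -30.05  -2.64] t 26.47 grip 0.0337 F [-1.3 -0.2 -4.6]
q [  13.9  -10.6  -20.7  129.5    2.7   30.8 -102.1]
delta cm/deg [-0.07 -0.    0.93] [ 0.06 -0.05  0.05] target [0.5126 0.021  0.1901]
```

Call:
drive_tool --pt "-0.05 0 0.2 0 0 0 0.3" --pt "0 0 0.2 0 0 0 0.3" --pt "0 0 0.2 0 0 0 0.3" --pt "0 0 0.2 0 0 0 0.3" --pt "0 0 0 0 0 0 0.3"

```text
time_s: 26.88
tool_pos: [0.512, 0.021, 0.1912]
tool_rot: [179.9, -30.0, -2.6]
force: [0.4, -0.5, -4.5]
grip_width: 0.0336
```

```bash
python3 - <<'E'
from to import *
inbay()
to(ap(BAY,[[-.0009,0.0023,.153]])[0],RB)
E
```

```text
TCP in bay mm [ -0.78   2.3  154.27] F in bay [-1.85 -0.5  -4.1 ] T [-0.03  1.28  0.06] grip 33.59 t 26.88
now [0.512  0.021  0.1912] [179.91 -30.05  -2.64] t 26.88 grip 0.0336 F [ 0.4 -0.5 -4.5]
q [  14.1   -9.5  -21.   129.6    3.5   29.7 -102.8]
delta cm/deg [-0.01  0.    0.13] [ 0.06 -0.05  0.05] target [0.5126 0.021  0.1901]
```

Inside the bay, still force-free. Continue to about 4 mm above the floor.

Call:
drive_tool --pt "0 0 0.4 0 0 0 0.3" --pt "0 0 0.4 0 0 0 0.3" --pt "0 0 0.4 0 0 0 0.3" --pt "0 0 0.4 0 0 0 0.3" --pt "0 0 0.4 0 0 0 0.3" --pt "0 0 0.3 0 0 0 0.3" --pt "0 0 0.3 0 0 0 0.3" --pt "0 0 0 0 0 0 0.3" --pt "0 0 0 0 0 0 0.3"

```text
time_s: 27.63
tool_pos: [0.5251, 0.0204, 0.169]
tool_rot: [179.9, -30.1, -2.6]
force: [-0.2, -0.2, -4.4]
grip_width: 0.0341
```

```bash
python3 - <<'E'
from to import *
inbay()
to(ap(BAY,[[-.0009,0.0023,.123]])[0],RB)
E
```

```text
TCP in bay mm [ -0.57   2.3  128.47] F in bay [-2.37 -0.21 -3.77] T [-0.06  1.29  0.02] grip 34.12 t 27.63
now [0.5251 0.0204 0.169 ] [179.91 -30.06  -2.64] t 27.63 grip 0.0341 F [-0.2 -0.2 -4.4]
q [  14.9   -5.7  -22.1  129.4    7.    26.4 -105.7]
delta cm/deg [-0.03 -0.    0.55] [ 0.06 -0.06  0.06] target [0.5275 0.0203 0.1641]
```

Call:
drive_tool --pt "0 0 0.2 0 0 0 0.3" --pt "0 0 0.15 0 0 0 0.3" --pt "0 0 0.1 0 0 0 0.3" --pt "0 0 0.1 0 0 0 0.3" --pt "0 0 0 0 0 0 0.3"

```text
time_s: 28.05
tool_pos: [0.5277, 0.0204, 0.1649]
tool_rot: [179.9, -30.1, -2.6]
force: [-6.4, 1.5, 3.4]
grip_width: 0.0338
```

```bash
python3 - <<'E'
from to import *
inbay()
E
```

```text
TCP in bay mm [ -0.29   2.42 123.66] F in bay [-3.92  1.19  6.24] T [-0.25  1.77 -0.02] grip 33.83 t 28.05
```

Call:
drive_tool --pt "0 0 0.1 0 0 0 0.3" --pt "0 0 0 0 0 0 0.3" --pt "0 0 0 0 0 0 0.3"

```text
time_s: 28.3
tool_pos: [0.5278, 0.0204, 0.165]
tool_rot: [179.8, -30.1, -2.6]
force: [-19.5, 1.2, 16.0]
grip_width: 0.0336
```

```bash
python3 - <<'E'
from to import *
inbay()
to(ap(BAY,[[-.0009,0.0023,.123]])[0],RB)
E
```

```text
TCP in bay mm [ -0.21   2.47 123.64] F in bay [-8.92  0.26 23.65] T [-0.22  2.73 -0.05] grip 33.64 t 28.3
now [0.5278 0.0204 0.165 ] [179.82 -30.05  -2.6 ] t 28.3 grip 0.0336 F [-19.5   1.2  16. ]
q [  15.1   -4.9  -22.4  129.3    8.    25.9 -106.6]
delta cm/deg [-0.07  0.02  0.06] [ 0.13 -0.06  0.08] target [0.5275 0.0203 0.1641]
```

Call:
drive_tool --pt "0 0 -0.15 0 0 0 0.3" --pt "0 0 0 0 0 0 0.3" --pt "0 0 0 0 0 0 0.45" --pt "0 0 0 0 0 0 0.6" --pt "0 0 0 0 0 0 0.7" --pt "0 0 0 0 0 0 0.7" --pt "0 0 0 0 0 0 0.7" --pt "0 0 0 0 0 0 0.7" --force 20

```text
time_s: 28.97
tool_pos: [0.5279, 0.0203, 0.1651]
tool_rot: [179.9, -30.1, -2.6]
force: [-0.0, 0.3, -0.1]
grip_width: 0.059
```

```bash
python3 - <<'E'
from to import *
inbay()
to(ap(BAY,[[-.0009,0.0023,.123]])[0],RB)
E
```

```text
TCP in bay mm [ -0.13   2.35 123.71] F in bay [-0.07  0.29 -0.02] T [-0.1   0.79  0.03] grip 59.0 t 28.97
now [0.5279 0.0203 0.1651] [179.92 -30.12  -2.64] t 28.97 grip 0.059 F [-0.   0.3 -0.1]
q [  15.    -4.9  -22.3  129.3    7.7   25.8 -106.4]
delta cm/deg [-0.08  0.    0.07] [ 0.05 -0.12  0.05] target [0.5275 0.0203 0.1641]
```

Released with no residual force. Retreat along the bay axis and look.

Call:
drive_tool --pt "0 0 -1 0 0 0 0.7" --pt "0 0 -2 0 0 0 0.7" --pt "0 0 -2.5 0 0 0 0.7" --pt "0 0 -1 0 0 0 0.7" --pt "0 0 0 0 0 0 0.7"

```text
time_s: 29.38
tool_pos: [0.496, 0.022, 0.2239]
tool_rot: [179.9, -30.4, -2.6]
force: [0.4, 0.9, 0.7]
grip_width: 0.061
```

```bash
bash comb.sh r1; python3 - <<'E'
from to import *
inbay()
to(BALL(0)-.15*RB[:,2],RB)
E
```

```text
TCP in bay mm [ -0.33   2.34 188.58] F in bay [-0.03 -0.24  0.28] T [-0.02  0.76  0.06] grip 60.87 t 29.48
now [0.4953 0.0218 0.2211] [179.89 -30.15  -2.63] t 29.48 grip 0.0609 F [-0.2 -0.2  0.2]
q [  13.4  -14.4  -19.8  129.5    0.3   34.3 -100.1]
delta cm/deg [ -3.99 -16.27  -3.9 ] [ 0.08 -0.15  0.06] target [0.4488 0.1869 0.2346]
```

View pics/c_r1.png

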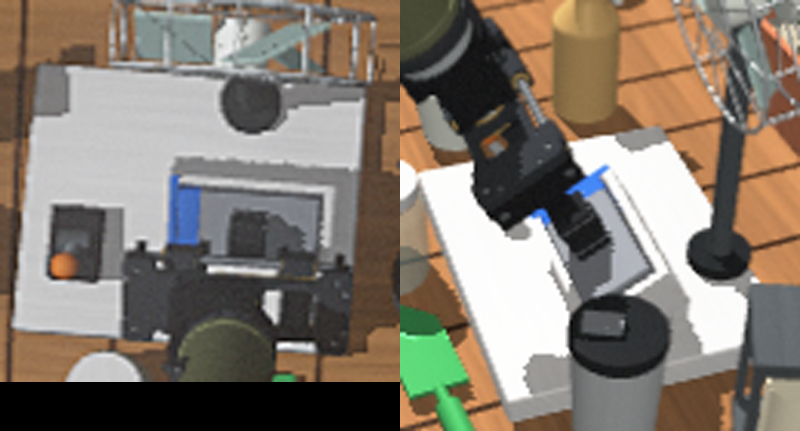

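Call:
drive_tool --pt "0 0 0 0 0 -7 0.7" --pt "0 0 0 0 0 -7 0.7" --pt "0 0 0 0 0 -7 0.7" --pt "0 0 0 0 0 -7 0.7" --pt "0 0 0 0 0 -7 0.7" --pt "0 0 0 0 0 -7 0.7" --pt "0 0 0 0 0 -7 0.7" --pt "0 0 0 0 0 -7 0.7" --pt "0 0 0 0 0 -7 0.7" --pt "0 0 0 0 0 -7 0.7" --pt "0 0 0 0 0 -7 0.7" --pt "0 0 0 0 0 -7 0.7" --pt "0 0 0 0 0 -7 0.7" --pt "0 0 0 0 0 -7 0.7" --pt "0 0 0 0 0 -7 0.7" --pt "0 0 0 0 0 -7 0.7" --pt "0 0 0 0 0 -7 0.7" --pt "0 0 0 0 0 -7 0.7"

```text
time_s: 30.98
tool_pos: [0.4948, 0.0218, 0.2192]
tool_rot: [155.2, 17.3, 119.9]
force: [-0.1, 0.4, -0.2]
grip_width: 0.0609
```

Call:
drive_tool --pt "0 0 0 0 0 -7 0.65" --pt "0 0 0 0 0 -7 0.65" --pt "0 0 0 0 0 -7 0.65" --pt "0 0 0 0 0 -7 0.65" --pt "0 0 0 0 0 -7 0.65" --pt "0 0 0 0 0 -7 0.65" --pt "0 0 0 0 0 -7 0.65" --pt "0 0 0 0 0 -5 0.65" --pt "0 0 0 0 0 0 0.65" --pt "0 0 0 0 0 0 0.65"

```text
time_s: 31.82
tool_pos: [0.4949, 0.022, 0.2197]
tool_rot: [-179.9, 30.0, 177.2]
force: [0.7, 0.6, -0.0]
grip_width: 0.0566
```

```bash
bash comb.sh r2; python3 - <<'E'
from to import *
to(BALL(0)+[0,.002,0]-.13*RA[:,2],RA)
E
```

```text
now [0.4949 0.0219 0.2202] [-179.93   30.01  177.25] t 31.92 grip 0.0567 F [ 0.7 -0.1 -0.4]
q [-19.4 -15.    8.9 130.5  15.1  35.9  67. ]
delta cm/deg [ 3.97 16.46 -1.96] [-0.09  0.01 -0.04] target [0.4588 0.1884 0.2172]
```

View pics/c_r2.png

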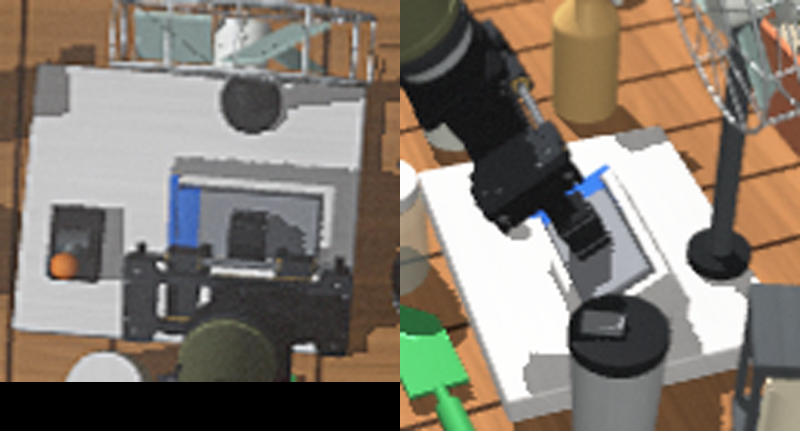

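Call:
drive_tool --pt "0 2 -0.5 0 0 0 0.65" --pt "0.4 2.5 -0.5 0 0 0 0.65" --pt "0.6 2.5 -0.5 0 0 0 0.65" --pt "0.8 2.5 -0.4 0 0 0 0.65" --pt "0.8 2.5 0 0 0 0 0.65" --pt "0.8 2.5 0 0 0 0 0.65" --pt "0.6 2 0 0 0 0 0.65" --pt "0 0 0 0 0 0 0.65" --pt "0 0 0 0 0 0 0.65"

```text
time_s: 32.67
tool_pos: [0.4584, 0.1896, 0.2168]
tool_rot: [-179.9, 30.0, 177.5]
force: [0.4, -0.3, 1.0]
grip_width: 0.0569
```

```bash
python3 - <<'E'
from to import *
to(BALL(0)+[0,.002,0]-.059*RA[:,2],RA)
E
```

```text
now [0.4584 0.1896 0.2168] [-179.88   30.05  177.45] t 32.67 grip 0.0569 F [ 0.4 -0.3  1. ]
q [-23.3 -11.  -12.1 127.9  24.4  41.3  36.3]
delta cm/deg [-0.06 -0.11  7.08] [-0.04  0.05  0.13] target [0.4943 0.1867 0.1558]
```

Call:
drive_tool --pt "0.2 -0.1 1.5 0 0 0 0.65" --pt "0 0 2 0 0 0 0.65" --pt "0 0 2 0 0 0 0.65" --pt "0 0 1.5 0 0 0 0.65" --pt "0 0 0 0 0 0 0.1" --pt "0 0 0 0 0 0 0.1" --pt "0 0 0 0 0 0 0.1" --pt "0 0 0 0 0 0 0.1" --pt "0 0 0 0 0 0 0.1" --pt "0 0 0 0 0 0 0.1" --pt "0 0 0 0 0 0 0.1" --pt "0 0 0 0 0 0 0.1" --force 5

```text
time_s: 33.67
tool_pos: [0.4923, 0.187, 0.1567]
tool_rot: [-180.0, 30.2, 177.4]
force: [-1.6, 1.6, 4.4]
grip_width: 0.0254
```

```bash
python3 - <<'E'
from to import *
to(BALL(.5)+[0,.002,0]-.059*RA[:,2],RA)
to(BALL(1)+[0,.002,0]-.059*RA[:,2],RA)
E
```

```text
now [0.4923 0.187  0.1567] [-179.99   30.19  177.39] t 33.67 grip 0.0254 F [-1.6  1.6  4.4]
q [-21.3  -2.4 -11.8 128.4  31.9  32.9  30.3]
delta cm/deg [-2.98 -0.03  1.  ] [0.04 0.19 0.08] target [0.523  0.1854 0.1631]
now [0.4923 0.187  0.1567] [-179.99   30.19  177.39] t 33.67 grip 0.0254 F [-1.6  1.6  4.4]
q [-21.3  -2.4 -11.8 128.4  31.9  32.9  30.3]
delta cm/deg [-5.1  -0.03  3.08] [0.04 0.19 0.08] target [0.5517 0.184  0.1558]
```

Ball held (25.4 mm). Push it over along the arc.

Call:
drive_tool --pt "-1 0 0.33 0 0 0 0.1" --pt "-1 0 0.33 0 0 0 0.1" --pt "-1 0 0.33 0 0 0 0.1" --pt "-0.7 0 0.7 0 0 0 0.1" --pt "-0.7 0 0.7 0 0 0 0.1" --pt "-0.8 0 0.7 0 0 0 0.1" --pt "-0.4 0 0.2 0 0 0 0.1" --pt "0 0 0 0 0 0 0.1" --pt "0 0 0 0 0 0 0.1"

```text
time_s: 34.42
tool_pos: [0.5566, 0.1837, 0.1538]
tool_rot: [-179.9, 30.0, 177.4]
force: [0.3, 4.8, -1.5]
grip_width: 0.0256
```

```bash
bash comb.sh r3; python3 - <<'E'
from to import *
to(BALL(1)+[0,.002,0]-.059*RA[:,2],RA)
E
```

```text
now [0.5563 0.1836 0.154 ] [-179.91   29.97  177.41] t 34.52 grip 0.0249 F [-0.3  5.4 -3.8]
q [-19.4   4.6  -9.4 121.6  31.5  31.4  35. ]
delta cm/deg [ 0.31  0.02 -0.38] [-0.03 -0.03  0.1 ] target [0.5517 0.184  0.1558]
```

View pics/c_r3.png

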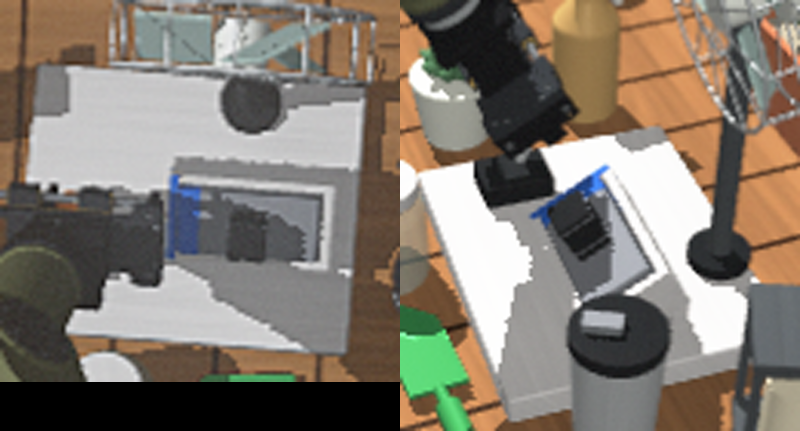

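Call:
drive_tool --pt "0 0 0 0 0 0 0.65" --pt "0 0 0 0 0 0 0.65" --pt "0 0 0 0 0 0 0.65" --pt "0 0 0 0 0 0 0.65" --pt "0 0 0 0 0 0 0.65" --pt "0 0 -1.5 0 0 0 0.65" --pt "0 0 -2.5 0 0 0 0.65" --pt "0 0 -3 0 0 0 0.65" --pt "0 0 -3 0 0 0 0.65" --pt "2 0 -1 0 0 0 0.65" --pt "2 0 0 0 0 0 0.65" --pt "0 0 0 0 0 0 0.65" --pt "0 0 0 0 0 0 0.65"

```text
time_s: 35.6
tool_pos: [0.4668, 0.187, 0.2304]
tool_rot: [-179.9, 30.1, 177.4]
force: [0.3, 0.1, 0.6]
grip_width: 0.0568
```

```bash
bash comb.sh r4; python3 - <<'E'
from to import *
to(BALL(1),RA)
from draw import *
fan=(.592,.0673,np.radians(-2.6))
for n,box,s,o in (('top',(178,120,283,212),7,'ft'),('side',(215,130,340,235),5,'fs')):
    draw(cv2.imread(f'pics/{n}_r4_raw.png'),n,fan,f'pics/{o}.png',box,s)
E
```

```text
now [0.468  0.1871 0.2309] [-179.93   30.13  177.33] t 35.7 grip 0.0564 F [ 0.3 -0.2  0.4]
q [-21.2 -11.1 -12.9 126.2  23.   42.3  38.8]
delta cm/deg [-3.47 -0.1  16.61] [-0.06  0.13  0.02] target [0.5812 0.1806 0.1047]
```

View pics/ft.png

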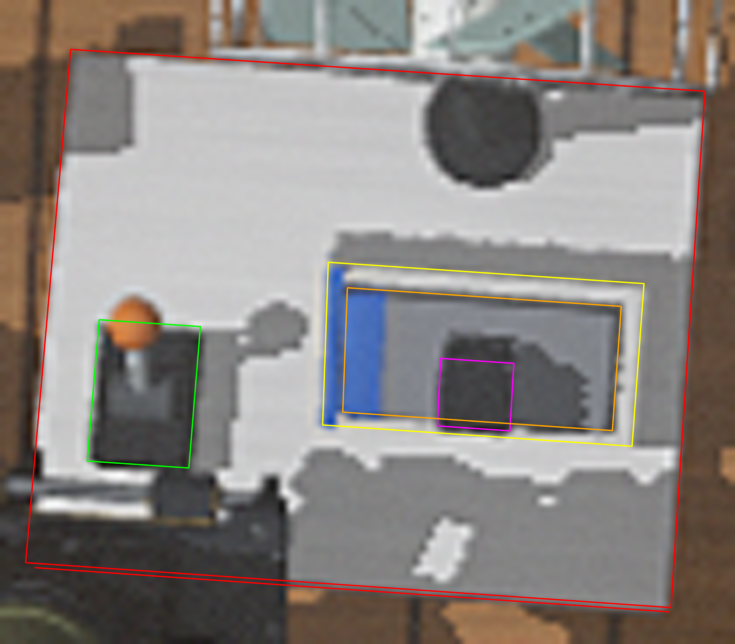

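View pics/fs.png

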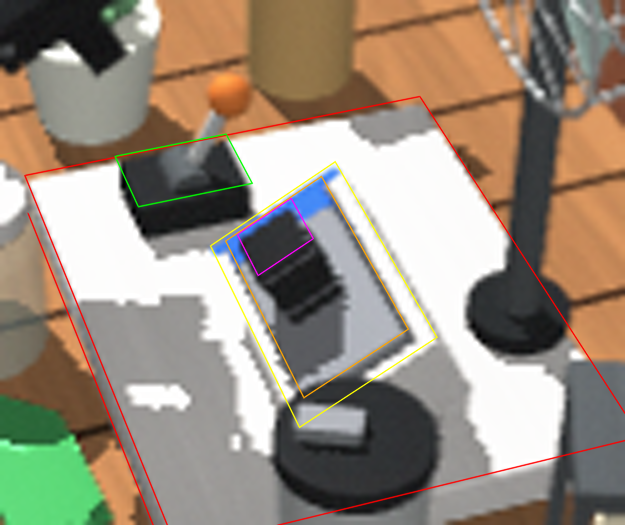

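```bash
python3 - <<'E'
from cell import env
o=env.get_obs(); print(o['joint_velocities'].round(2),o['force'].round(2))
print(env.sign_off())
E
```

```text
[ 0.14  0.72  0.2  -0.58 -0.12 -0.02 -0.08] [ 0.31 -0.15  0.4 ]
the job is handed in; nothing more can be done
None
```

I switched the fan off, lifted the pack clear, turned it half round and set it back in the bay. Then I pushed the switch back on and handed the job in at 35.7 s. No verdict was reported.

- **Pack:** it went back in without touching the walls. It met the floor at the same tool height as before the lift (123.7 mm), pressing with about 24 N at most. The last pictures show it seated with its blue end at the blue rim.
- **Switch:** the last pictures show the lever leaning fully away from the robot. The orange ball sits slightly further over than in the first picture.
- **Robot:** the fingers are open and well clear of everything. The arm read about 0.5 N of outside force, which is sensor noise.
- **Bystanders:** the arm never came close enough to push one, and the ones in the last pictures looked in place. I did not measure their positions again.

My first camera estimate of the bay was about 2.3 mm off sideways and 0.5 mm off along the slope. I corrected it by gently pushing the held pack against the bay walls before the turn.

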